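Rack the press plungers by length, then rock the tight block free and hold it

ROBOT

A 6-joint arm with a two-finger parallel gripper is mounted at the origin on the work surface. World frame = base frame: x ahead of the robot, y to its left, z up, the work surface at z = 0. Lengths are in m, angles in rad, forces in N, time in s.
With the tool pointing down it reaches from about 0.25 to 0.85 m from the base axis. Payload 12.5 kg.
Tool frame: the origin (TCP) lies midway between the tips of the shut fingers; the grasp point (between the pads) lies 19 mm behind it; z points along the fingers, x is the direction in which the jaws open and shut, and the axes are right-handed (so a half turn about z gives the same grasp; the last joint's range is limited). The gripper opens to 93 mm and grips with 3 to 60 N. Pads are 15 mm wide; open, the fingers measure 128 mm over their backs; the gripper's body (75 mm by 188 mm) begins 65 mm behind the grasp point.
Start: joints at [-1.398, 0.351, 1.652, -0, 1.139, -0.085], TCP at [0.14, -0.532, 0.219] pointing down, gripper open.
Joint ranges: [-2.75, 2.75], [-0.79, 2.1], [0.01, 2.65], [-1.57, 4.71], [0.07, 3.14], [-2.87, 2.87]. Speed limits (rad/s): [2.22, 2.22, 2.79, 3.14, 3.14, 3.14].

INTERFACE

Orientations are given as a unit quaternion [w, x, y, z].
In Python, from bench import manip gives the robot as it stands. The module is installed in compiled form; this text tells all that it offers.
- The arm moves only by the shell command python3 -m jog 'ROWS' [FORCE]. ROWS is a JSON object of lists of equal length, an entry for each row: "linear": the shift along the tool's x, y, z in m, a list of three; "twist": the turn about the tool's z in degrees; "grip": the closure in counts, from 0 (fully open) to 255 (shut). In form: {"linear": [[x, y, z], ...], "twist": [twist, ...], "grip": [grip, ...]}. A call has 1 to 20 rows; each row is the pose to reach, as a shift and turn from the pose commanded when the call began, along the tool's axes at that moment; what a row does not reach only later rows make up. A row lasts 1/10 s, in which the tool goes at most 50 mm and 8.59 degrees, less where a joint would pass 70% of its speed; a pose out of reach is approached as far as the arm can. A call with a gripper value outside its range is refused whole. The fingers move at their own pace and stop on an object; FORCE is the grip in N (left out, the last holds). Time passes only in rows, so rows that repeat a pose let the fingers close. It gives the time, the measured TCP pose, the force and the opening at its end, in the units of the state.
- manip.observe(): the state, without advancing time (a new reading comes with each control period).
- manip.capture(name): name is "side" or "top"; returns a dict with "frame" (420x560x3 uint8, blue, green, red), "intrinsics" (3x3 intrinsics, pixels), "pose" (4x4, takes a point from camera to world coordinates). Camera axes: x right, y down, z forward; pixel columns grow to the right and rows downward; lengths in m; the calibration is good to about 2 mm. A picture is of the moment at which its call begins. There is no depth.
- manip.sign_off(): hands the job in, once; it reports no verdict.
Trained networks look in a picture, given as the dict that the camera call returned (one of the last four; its "shot" number tells which), for a name from the list of things; names that differ only in an ending like _2 or _b are one class to them, and where a whole thing is asked for, a point or a joint stands for the part that bears it (a point fixed in the world has none). Each returns a list of dicts, best first, with "score" (0 to 1); they miss things now and then, are a little off and sometimes report something else, mostly with a low value. They report only what shows in the picture. A call takes as long as a camera call.
- manip.silhouettes(picture, name): "mask" (420x560 bool, what is visible of it) and "box" ([left, top, width, height] in pixels, round what is visible of it).
- manip.spot_point(picture, name): "point" ([row, column] in pixels: a listed point, or the origin of a listed thing).
The state is a dict: "time_s": time; "joints": joint angles; "qvel": joint speeds; "tau": joint torques, N m; "ee_pos": TCP position; "eef_rot": TCP orientation; "contact_force": force on the tool from outside, world axes, zero at the start; "ft_torque": the same for the moment, N m; "gripper_width": finger opening in m.
Only numpy, scipy, OpenCV 4.12 (cv2) and the standard library are available. Lean on these libraries where they do the work, as an engineer would, in place of code of your own. Each camera call takes 0.05 s, during which the arm holds its last target.

TASK

Clear down the watch press kit: first stand the two loose plungers in the empty holes of the racks that hold plungers of the same length, pushed down to the bottom of the hole and let go. Then take the tight locating block by its brass tab and, with its foot still down in the holder, rock it over to one side and then the other until both stiff jaws have been pushed aside, and lift it straight up. Finish while still holding the block, still and upright over the holder with its foot just clear of the jaws (no more than about 3 cm above them) and touching nothing but the gripper; leave the other things on the bench where they are.

Things in the scene. Friction and masses are not known exactly. Their poses are not given: they have to be found in the camera images.
- block: Locating block: round steel foot bar (30 mm diameter, 40 mm long, lying along x) with a flat upright brass tab on its middle, 12 mm thick along y, 24 mm wide along x, top 95 mm above the underside. Origin at the underside centre of the foot bar, z up; bar axis 15 mm above it. Starts upright in the holder's slot, aligned with the holder; 0.2 to 0.4 kg.
- holder: Fixed steel holder, base 70 (x) x 124 (y) mm, origin under its centre on the bench. A slot along x, 33 mm wide, floor 8 mm above the bench, takes the foot bar. Two aluminium jaws, left (+y) and right (-y), 44 mm long in x, stand from 36 to 59 mm above the bench, inner faces 7 to 8.5 mm from the slot's middle at the start, and overhang the bar: pulled straight up the block binds.
- holder_axis (a point): Axis of the seated foot bar, mid-slot, 23 mm above the bench. The bar can turn in the slot, so the block leans about this line (the holder's x axis). Leaning the tab to a side pushes that jaw out: 0.33 rad gives about 12 mm. With both jaws out by 9 mm or more the bar passes straight up.
- jaw_left (a joint): Opening of the left jaw in m: 0 fully in, growing to 0.018 as it slides out along the holder's +y; starts at 0 to 0.0015. Stiff (about 8 N sliding friction), it stays where it is pushed.
- jaw_right (a joint): Opening of the right jaw in m: 0 fully in, growing to 0.018 as it slides out along the holder's -y; starts at 0 to 0.0015. Stiff (about 8 N sliding friction), it stays where it is pushed.
- plunger_long: The long loose press plunger: plain aluminium cylinder, 16 mm diameter, 65 mm long, standing upright on the bench. Origin at the centre of its underside, z up its axis. Same as the other loose plunger but for length.
- row_long: Fixed plastic rack for long plungers: a block 40 (x) x 128 (y) x 24 mm high, origin under its centre. Two fixed plungers like the loose long one stand in it, at its middle and at y = +44 mm, tops 73 mm above the bench; the hole at y = -44 mm is empty. The two racks differ only in the length of these plungers and may swap places.
- row_long_hole (a point): Centre of the mouth of the empty round hole in the long row, 24 mm above the bench; hole 17.6 mm diameter, chamfered, 16 mm deep, so a seated plunger's underside is 8 mm above the bench
- plunger_short: The short loose press plunger: plain aluminium cylinder, 16 mm diameter, 45 mm long, standing upright on the bench. Origin at the centre of its underside, z up its axis. Same as the other loose plunger but for length.
- row_short: Fixed plastic rack for short plungers: a block 40 (x) x 128 (y) x 24 mm high, origin under its centre. Two fixed plungers like the loose short one stand in it, at its middle and at y = +44 mm, tops 53 mm above the bench; the hole at y = -44 mm is empty. The two racks differ only in the length of these plungers and may swap places.
- row_short_hole (a point): Centre of the mouth of the empty round hole in the short row, 24 mm above the bench; hole 17.6 mm diameter, chamfered, 16 mm deep, so a seated plunger's underside is 8 mm above the bench
- oil_bottle: Bystander, leave alone: small closed green glass oil bottle, 28 mm across, 62 mm tall; origin at the underside centre
- watch_head: Bystander, leave alone: steel watch head lying face up, about 50 x 44 mm, 12 mm thick; origin at the underside centre
- tin: Bystander, leave alone: low glass jar with a brass lid, 64 mm across, 35 mm tall; origin at the underside centre
- parts_tray: Bystander, leave alone: small clear divided tray, 75 x 55 x 14 mm; origin at the underside centre
- screwdriver: Bystander, leave alone: screwdriver lying flat, 130 mm long; origin at the underside
- tweezers: Bystander, leave alone: steel tweezers lying flat, 120 mm long, 4 mm thick; origin at the underside centre
- loupe: Bystander, leave alone: black eye loupe, 34 mm across, 28 mm tall, standing; origin at the underside centre

How it is judged:
By the outcome, as a careful person would: the job done as asked, in the order asked, and still so for the second after the job is handed in, while the arm keeps its last pose, push and grip.
It also fails if it takes over 67 s, if anything falls off the work surface, if the arm or the gripper's body presses on something with over 40 N, if the wrist force passes 120 N, or if a joint passes its speed limit or range.

## Working session

There is one attempt and no reset: what is moved stays moved. The work goes in short steps, Python scripts to look and compute and a shell command to move; the robot and the scene stay as the last step left them, time stands still between calls to the robot, and variables do not carry over. Pictures are saved under pics/ and viewed, and the job is handed in when it is done.

```bash
mkdir -p pics; ls; python3 - <<'E'
from bench import manip
import cv2
s=manip.observe()
for k,v in s.items(): print(k,v)
for n in("side","top"):
    p=manip.capture(n); cv2.imwrite(f"pics/{n}0.png",p["frame"]); print(n,p["intrinsics"],p["pose"])
E
```

```text
pics
time_s 0.0
joints [-1.39760890e+00  3.51257225e-01  1.65244025e+00 -4.54173442e-06
  1.13909636e+00 -8.46016469e-02]
qvel [ 0.0014951   0.00036035  0.00058363  0.00061013  0.00037614 -0.00117731]
tau [-1.12480971e-03 -4.97322428e+01 -2.85252178e+01  6.98340707e-02
  2.56877323e-02 -1.04496889e-04]
ee_pos [ 0.14018045 -0.53147045  0.21808379]
eef_rot [-4.03939135e-04  7.92131521e-01 -6.10350140e-01 -4.44460719e-04]
contact_force [0.64319126 0.45314116 0.16432564]
ft_torque [-0.01492118  0.03405674 -0.0072665 ]
gripper_width 0.092937942621359
side [[401.18598925   0.         282.89529981]
 [  0.         401.18598925 211.13203749]
 [  0.           0.           1.        ]] [[ 0.96628773 -0.18782558  0.17609538  0.40991691]
 [-0.2567532  -0.65216834  0.71327011 -0.64131193]
 [-0.01912654 -0.73443721 -0.67840708  0.6400774 ]
 [ 0.          0.          0.          1.        ]]
top [[485.25847409   0.         276.55001429]
 [  0.         485.25847409 207.87972293]
 [  0.           0.           1.        ]] [[ 0.02504668 -0.99298505  0.11555668  0.46167036]
 [-0.99904571 -0.02900027 -0.03265978 -0.02010484]
 [ 0.03578185 -0.11462839 -0.99276382  0.96682231]
 [ 0.          0.          0.          1.        ]]
```

View pics/side0.png

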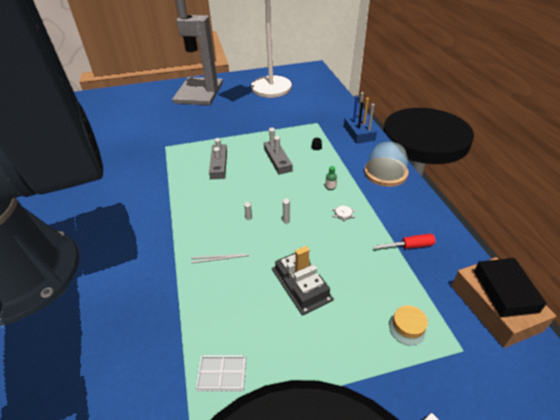

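View pics/top0.png

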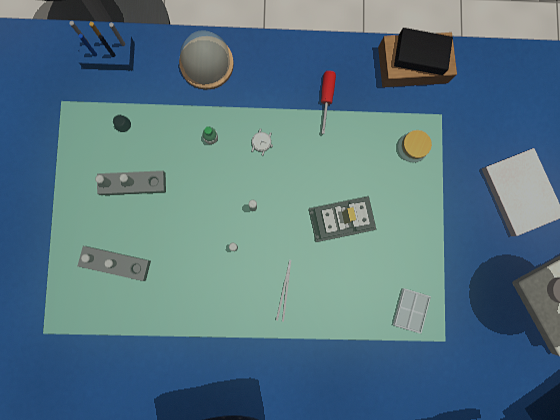

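The side and top views agree. The long rack is at top (130,183) and the short rack at (113,263), both with the hole at the right-hand end. The loose plungers are at (252,205) and (233,247), and the holder is at (343,218).

```bash
cat > h.py <<'E'
from bench import manip
import numpy as np, cv2
def ray(p,rc):
    K=p["intrinsics"];T=p["pose"]
    d=T[:3,:3]@np.linalg.inv(K)@np.array([rc[1],rc[0],1.0]); return T[:3,3],d
def onz(p,rc,z):
    o,d=ray(p,rc); return o+d*(z-o[2])/d[2]
def tri(ps,rcs):
    A=np.zeros((3,3));b=np.zeros(3)
    for p,rc in zip(ps,rcs):
        o,d=ray(p,rc);d=d/np.linalg.norm(d);M=np.eye(3)-np.outer(d,d);A+=M;b+=M@o
    return np.linalg.solve(A,b)
def proj(p,X):
    T=p["pose"];c=T[:3,:3].T@(np.asarray(X,float)-T[:3,3]);u=p["intrinsics"]@c;return u[:2]/u[2]
E
python3 - <<'E'
from h import *
np.set_printoptions(precision=4,suppress=True)
ps={n:manip.capture(n) for n in("side","top")}
Z=dict(row_long_hole=.024,row_short_hole=.024,plunger_long=0,plunger_short=0,holder_axis=.023,holder=0,block=.008,row_long=0,row_short=0)
for k,z in Z.items():
    r={}
    for n,p in ps.items():
        L=manip.spot_point(p,k)
        for e in L[:2]: print(k,n,round(e["score"],2),np.array(e["point"]),onz(p,e["point"],z)[:2])
        if L:r[n]=L[0]["point"]
    if len(r)==2: print("   tri",tri(list(ps.values()),[r["side"],r["top"]]))
for k in("plunger_long","plunger_short","row_long","row_short","holder","block"):
    for n,p in ps.items():
        for e in manip.silhouettes(p,k)[:2]: 
            m=e["mask"].astype(np.uint8); print(k,n,round(e["score"],2),e["box"],m.sum(), cv2.minAreaRect(np.argwhere(m)[:,::-1].astype(np.float32)))
# crops
for n,p,(r0,r1,c0,c1) in (("side",ps["side"],(120,320,190,350)),("top",ps["top"],(160,290,70,390))):
    f=p["frame"][r0:r1,c0:c1]; s=2.5 if n=="top" else 3
    cv2.imwrite(f"pics/{n}1.png",cv2.resize(f,None,fx=s,fy=s,interpolation=cv2.INTER_CUBIC))
E
```

```text
row_long_hole side 0.62 [159.9 281.9] [0.6183 0.1988]
row_long_hole side 0.5 [280.6 302.6] [ 0.5558 -0.1924]
row_long_hole top 0.62 [183.4 151.6] [0.6123 0.1938]
   tri [0.6141 0.1925 0.0287]
row_short_hole side 0.79 [167.5 216.8] [0.4485 0.2139]
row_short_hole top 0.67 [266.5 134.1] [0.4508 0.2182]
row_short_hole top 0.62 [143.4 261.7] [ 0.6994 -0.0184]
   tri [0.4498 0.2193 0.0201]
plunger_long side 0.58 [218.9 285.1] [0.5742 0.0048]
plunger_long side 0.35 [276.7 301. ] [ 0.5613 -0.1648]
plunger_long top 0.61 [208.2 254. ] [ 0.5722 -0.0067]
   tri [ 0.5711 -0.0069  0.0116]
plunger_short side 0.47 [218.1 245.6] [0.487  0.0326]
plunger_short top 0.47 [248.9 235.9] [0.4901 0.0266]
   tri [0.4881 0.0265 0.0057]
holder_axis side 0.56 [276.7 297.9] [ 0.5501 -0.1803]
holder_axis top 0.55 [218.3 344.8] [ 0.5548 -0.1858]
holder_axis top 0.16 [245.8 232.1] [0.4952 0.033 ]
   tri [ 0.5516 -0.1844  0.0284]
holder side 0.86 [281.5 297.5] [ 0.5512 -0.1743]
holder side 0.55 [256.8 218.5] [ 0.4096 -0.0676]
holder top 0.62 [219.  341.9] [ 0.5555 -0.1839]
holder top 0.16 [217.7 340.3] [ 0.5581 -0.18
[... 1715 characters left out ...]
297), 12.804265975952148)
holder side 0.64 [270.7, 253.5, 65.3, 60.6] 1961 ((301.7919921875, 281.8456726074219), (65.37471008300781, 39.15928649902344), 55.00797653198242)
holder top 0.92 [311.3, 195.5, 66.5, 46.4] 1863 ((341.8963928222656, 218.39276123046875), (34.74900817871094, 61.82159423828125), 77.59258270263672)
holder top 0.57 [246.4, 197.4, 14.5, 14.4] 86 ((252.0, 204.5), (11.0, 8.0), 90.0)
block side 0.63 [289.1, 246.4, 19.9, 38.6] 347 ((299.7941589355469, 265.32354736328125), (16.249887466430664, 38.07809066772461), 14.03624439239502)
block top 0.54 [341.3, 207.7, 16.8, 20.0] 193 ((348.87689208984375, 215.71539306640625), (19.90921401977539, 11.840283393859863), 74.74488067626953)
```

```bash
ls pics
```

```text
side0.png
side1.png
top0.png
top1.png
```

View pics/top1.png

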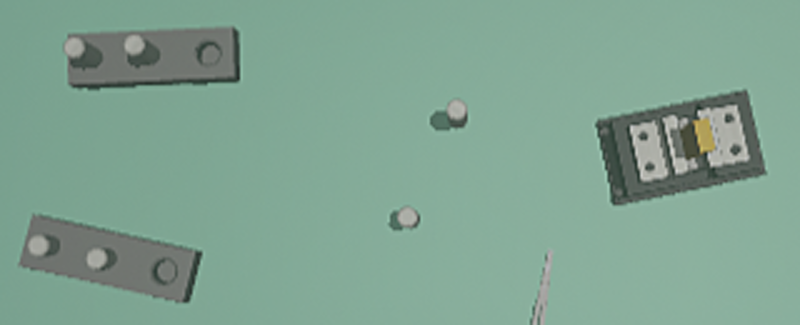

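View pics/side1.png

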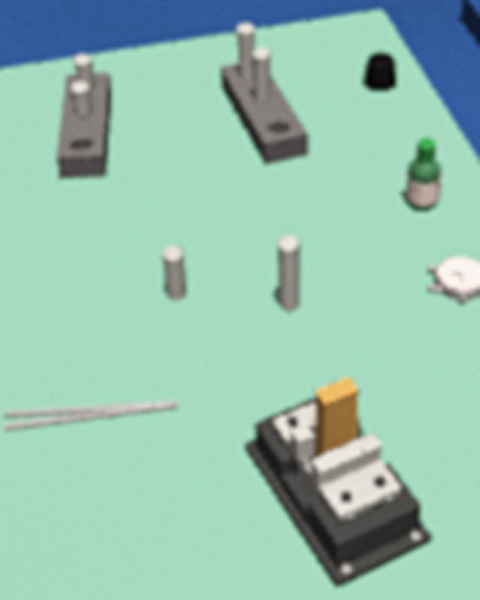

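```bash
cat > fit.py <<'E'
from h import *
from scipy.optimize import minimize
np.set_printoptions(precision=4,suppress=True)
S=8
def cyl(x,y,z0,z1,r,n=40):
    a=np.linspace(0,2*np.pi,n,endpoint=False)
    return np.array([[x+r*np.cos(t),y+r*np.sin(t),z] for z in(z0,z1) for t in a])
def box(a,b,c,d,z0,z1): return np.array([[x,y,z] for x in(a,b) for y in(c,d) for z in(z0,z1)])
def place(P,x,y,th):
    c,s=np.cos(th),np.sin(th); Q=P.copy(); Q[:,0]=x+c*P[:,0]-s*P[:,1]; Q[:,1]=y+s*P[:,0]+c*P[:,1]; return Q
def rack(h): return [box(-.02,.02,-.064,.064,0,.024),cyl(0,0,.02,h,.008),cyl(0,.044,.02,h,.008)]
def render(p,parts,roi):
    r0,r1,c0,c1=roi; im=np.zeros(((r1-r0)*S,(c1-c0)*S),np.uint8)
    for P in parts:
        uv=np.array([proj(p,q) for q in P]); uv=((uv+0.5-[c0,r0])*S*16-8)
        cv2.fillConvexPoly(im,cv2.convexHull(uv.round().astype(np.int32)),255,cv2.LINE_AA,4)
    return cv2.resize(im,(c1-c0,r1-r0),interpolation=cv2.INTER_AREA)/255.
def alpha(p,roi,lo=.12,hi=None):
    r0,r1,c0,c1=roi; f=p["frame"][r0:r1,c0:c1].astype(float)
    v=f.max(2)+1e-6; s=(f[...,1]-f[...,2])/v   # green minus red chroma
    m=np.percentile(s,90) if hi is None else hi
    return np.clip(1-s/m,0,1)
def fit(ps,parts,x0,rois,fixed_th=False,mask=None):
    A=[alpha(p,r) for p,r in zip(ps,rois)]
    if mask: A=[a*(k) for a,k in zip(A,mask)]
    def cost(v):
        return sum(((render(p,[place(P,*v[:2],v[2] if len(v)>2 else 0) for P in parts],r)-a)**2).sum() for p,r,a in zip(ps,rois,A))
    d=np.diag([.006,.006,.1][:len(x0)]); best=None
    x=np.array(x0,float)
    for _ in range(2):
        sim=np.vstack([x]+[x+q for q in d]); o=minimize(cost,x,method="Nelder-Mead",options=dict(initial_simplex=sim,xatol=2e-5,fatol=1e-3,maxiter=200)); x=o.x; d=d/2
    return o.x,o.fun
def roi(p,parts,x0,pad=8):
    uv=np.vstack([[proj(p,q) for q in place(P,*x0[:2],x0[2] if len(x0)>2 else 0)] for P in parts])
    a=np.floor(uv.min(0)-pad).astype(int);b=np.ceil(uv.max(0)+pad).astype(int);return (a[1],b[1],a[0],b[0])
E
python3 - <<'E'
from fit import *
ps=[manip.capture(n) for n in("side","top")]
import pickle; pickle.dump([{k:v for k,v in p.items()} for p in ps],open("ps.pkl","wb"))
objs=dict(long=(rack(.073),[.612,.236,.02]),short=(rack(.053),[.458,.26,-.2]),pl=([cyl(0,0,0,.065,.008)],[.571,-.002]),psh=([cyl(0,0,0,.045,.008)],[.488,.029]))
for k,(parts,x0) in objs.items():
    R=[roi(p,parts,x0) for p in ps]
    for nm,idx in(("both",[0,1]),("side",[0]),("top",[1])):
        x,c=fit([ps[i] for i in idx],parts,x0,[R[i] for i in idx]); print(k,nm,x,round(c,2), end=' ')
        if len(x)>2: print("hole",x[0]+.044*np.sin(x[2]),x[1]-.044*np.cos(x[2]))
        else: print()
    if 1:
        for i,n in((0,"side"),(1,"top")):
            A=alpha(ps[i],R[i]);M=render(ps[i],[place(P,*x[:2],x[2] if len(x)>2 else 0) for P in parts],R[i])
            cv2.imwrite(f"pics/fit_{k}_{n}.png",cv2.resize((np.hstack([A,M,abs(A-M)])*255).astype(np.uint8),None,fx=3,fy=3,interpolation=0))
E
```

```text
long both [0.6156 0.2368 0.0672] 229.85 hole 0.6185061247755662 0.19294021624708424
long side [0.6158 0.2395 0.0527] 43.06 hole 0.6180684014215863 0.1955218193893271
long top [0.6155 0.2368 0.0708] 179.48 hole 0.6185863571603589 0.19286448083165864
short both [ 0.4562  0.2605 -0.193 ] 154.45 hole 0.44772420049229167 0.21728014364299422
short side [ 0.4568  0.2623 -0.1707] 33.98 hole 0.44934245265386763 0.21896316952236583
short top [ 0.4561  0.2601 -0.1936] 117.14 hole 0.44766626724184155 0.21693204853679954
pl both [ 0.5745 -0.0041] 30.13 
pl side [ 0.5749 -0.0021] 15.01 
pl top [ 0.5745 -0.0043] 14.23 
psh both [0.4938 0.0317] 18.28 
psh side [0.4938 0.0324] 11.33 
psh top [0.4937 0.0314] 6.52
```

```bash
cd pics; python3 -c "
import cv2,numpy as np
L=[cv2.imread(f'fit_{k}_{n}.png',0) for n in('top','side') for k in('long','short','pl')]
W=max(i.shape[1] for i in L);c=np.vstack([cv2.copyMakeBorder(i,0,4,0,W-i.shape[1],0,value=128) for i in L]);print(c.shape)
s=min(800/c.shape[1],600/c.shape[0]);cv2.imwrite('fits.png',cv2.resize(c,None,fx=s,fy=s))"
```

```text
(888, 819)
```

View pics/fits.png

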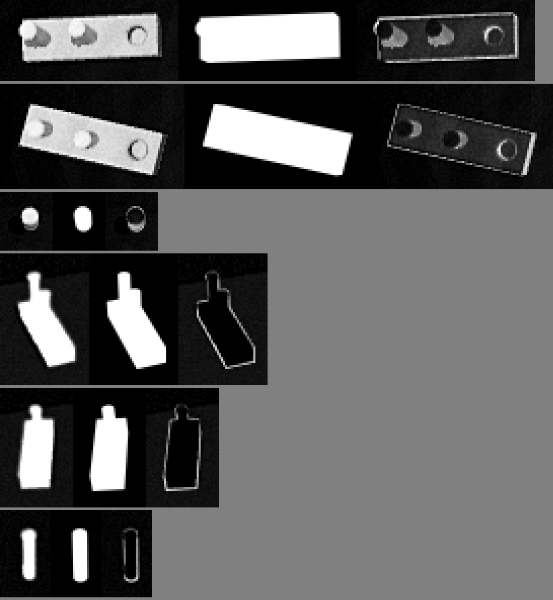

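```bash
sed -i 's/return np.clip(1-s\/m,0,1)/return np.clip((1-s\/m-.15)\/.4,0,1)/' fit.py
cat > run.py <<'E'
from fit import *
import pickle; ps=pickle.load(open("ps.pkl","rb"))
objs=dict(long=(rack(.073),[.612,.236,.04]),short=(rack(.053),[.458,.26,-.2]),pl=([cyl(0,0,0,.065,.008)],[.571,-.002]),psh=([cyl(0,0,0,.045,.008)],[.488,.029]))
L=[]
for k,(parts,x0) in objs.items():
    R=[roi(p,parts,x0) for p in ps]
    for nm,idx in(("side",[0]),("top",[1]),("both",[0,1])):
        x,c=fit([ps[i] for i in idx],parts,x0,[R[i] for i in idx]); print(k,nm,x,round(c,2), end=' ')
        if len(x)>2: print("hole",x[0]+.044*np.sin(x[2]),x[1]-.044*np.cos(x[2]))
        else: print()
    for i,n in((0,"side"),(1,"top")):
            A=alpha(ps[i],R[i]);M=render(ps[i],[place(P,*x[:2],x[2] if len(x)>2 else 0) for P in parts],R[i])
            L.append((np.hstack([A,M,abs(A-M)])*255).astype(np.uint8))
W=max(i.shape[1] for i in L);c=np.vstack([cv2.copyMakeBorder(i,0,4,0,W-i.shape[1],0,value=128) for i in L])
s=min(800/c.shape[1],600/c.shape[0]);cv2.imwrite('pics/fits2.png',cv2.resize(c,None,fx=s,fy=s))
E
python3 run.py
```

```text
long side [0.6155 0.239  0.057 ] 30.37 hole 0.6179977603372193 0.19509714785823393
long top [0.6153 0.2369 0.0727] 102.02 hole 0.6185332682730011 0.19297137357039998
long both [0.6154 0.237  0.0688] 138.87 hole 0.6184021172587285 0.19309102040226467
short side [ 0.4565  0.2626 -0.1922] 21.22 hole 0.44810112244422234 0.2194329572996132
short top [ 0.4563  0.2602 -0.1945] 68.63 hole 0.4478086343198333 0.21707950467406417
short both [ 0.4563  0.2608 -0.195 ] 94.06 hole 0.44775735327168165 0.21766934282201825
pl side [ 0.5748 -0.0024] 6.71 
pl top [ 0.5746 -0.0042] 10.29 
pl both [ 0.5745 -0.0039] 18.28 
psh side [0.4938 0.0328] 7.6 
psh top [0.4938 0.0314] 5.23 
psh both [0.4937 0.0317] 13.71
```

View pics/fits2.png

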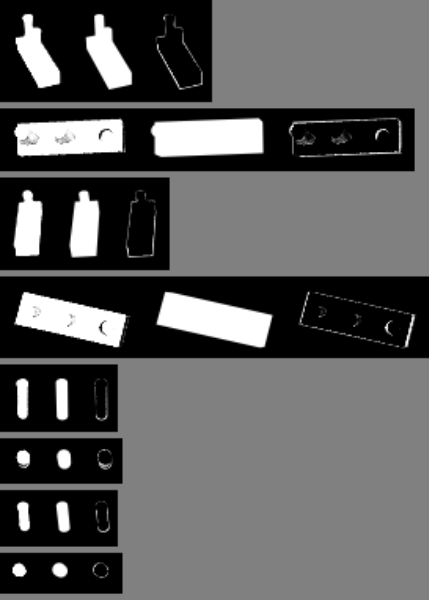

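```bash
python3 - <<'E'
from fit import *
import pickle; ps=pickle.load(open("ps.pkl","rb"))
f=ps[1]["frame"].astype(int)
print("short rack row 270"); print([tuple(f[272,c]) for c in range(138,156)])
print("long row 183"); print([tuple(f[185,c]) for c in range(156,172)])
print("shadow pl"); print([tuple(f[208,c]) for c in range(238,262,2)])
E
```

```text
short rack row 270
[(np.int64(92), np.int64(98), np.int64(90)), (np.int64(97), np.int64(103), np.int64(95)), (np.int64(116), np.int64(121), np.int64(117)), (np.int64(115), np.int64(121), np.int64(116)), (np.int64(115), np.int64(120), np.int64(115)), (np.int64(116), np.int64(120), np.int64(116)), (np.int64(120), np.int64(125), np.int64(121)), (np.int64(81), np.int64(87), np.int64(77)), (np.int64(61), np.int64(68), np.int64(54)), (np.int64(53), np.int64(59), np.int64(48)), (np.int64(149), np.int64(168), np.int64(128)), (np.int64(152), np.int64(171), np.int64(132)), (np.int64(148), np.int64(167), np.int64(127)), (np.int64(148), np.int64(167), np.int64(127)), (np.int64(149), np.int64(167), np.int64(128)), (np.int64(149), np.int64(167), np.int64(128)), (np.int64(149), np.int64(167), np.int64(128)), (np.int64(149), np.int64(167), np.int64(128))]
long row 183
[(np.int64(99), np.int64(105), np.int64(98)), (np.int64(111), np.int64(116), np.int64(111)), (np.int64(115), np.int64(120), np.int64(115)), (np.int64(113), np.int64(119), np.int64(114)), (np.int64(114), np.int64(119), np.int64(114)), (
[... 364 characters left out ...]
)), (np.int64(147), np.int64(165), np.int64(126)), (np.int64(146), np.int64(166), np.int64(126)), (np.int64(147), np.int64(165), np.int64(126))]
shadow pl
[(np.int64(153), np.int64(172), np.int64(133)), (np.int64(155), np.int64(173), np.int64(135)), (np.int64(95), np.int64(109), np.int64(79)), (np.int64(98), np.int64(113), np.int64(82)), (np.int64(99), np.int64(113), np.int64(84)), (np.int64(100), np.int64(115), np.int64(84)), (np.int64(71), np.int64(80), np.int64(65)), (np.int64(85), np.int64(93), np.int64(82)), (np.int64(80), np.int64(88), np.int64(76)), (np.int64(83), np.int64(92), np.int64(79)), (np.int64(156), np.int64(175), np.int64(137)), (np.int64(154), np.int64(173), np.int64(135))]
```

```bash
python3 - <<'E'
s=open('fit.py').read()
i=s.index("    v=f.max(2)"); j=s.index("def fit(")
s=s[:i]+"""    d=f[...,1]-f[...,2]; m=np.percentile(d,85)
    return np.clip((.68*m-d)/(.36*m),0,1)
"""+s[j:]
open('fit.py','w').write(s)
E
sed -i 's/fits2/fits3/' run.py; python3 run.py
```

```text
long side [0.6149 0.2376 0.0603] 22.74 hole 0.61757183150199 0.1936803845859134
long top [0.6144 0.2361 0.0773] 24.31 hole 0.6178069454146284 0.19227944926363208
long both [0.6146 0.2362 0.0706] 53.59 hole 0.617677854329254 0.19229904664602762
short side [ 0.4569  0.2618 -0.191 ] 17.91 hole 0.4484999448376858 0.21859536334188845
short top [ 0.4563  0.2596 -0.1954] 28.99 hole 0.44774093732692954 0.21647528265537283
short both [ 0.4563  0.2599 -0.1945] 52.1 hole 0.447831298791964 0.2167430260626285
pl side [ 0.5745 -0.0032] 9.49 
pl top [ 0.5742 -0.0041] 5.4 
pl both [ 0.5743 -0.004 ] 15.03 
psh side [0.4936 0.0321] 8.98 
psh top [0.4935 0.0313] 4.83 
psh both [0.4935 0.0315] 14.17
```

View pics/fits3.png

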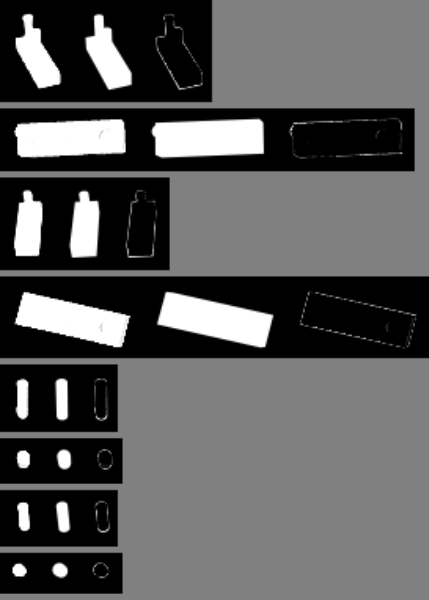

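```bash
cat > go.py <<'E'
import sys,numpy as np
from bench import manip
def rel(x,y,z,yaw=None):
    s=manip.observe();p=np.array(s["ee_pos"]);w,a,b,c=s["eef_rot"]
    from scipy.spatial.transform import Rotation as R
    M=R.from_quat([a,b,c,w]).as_matrix(); cur=np.arctan2(M[1,0],M[0,0])
    X=np.array([np.cos(cur),np.sin(cur),0]);Y=np.array([np.sin(cur),-np.cos(cur),0])
    d=np.array([x,y,z])-p
    print("now",p.round(4),"yaw",round(np.degrees(cur),2),"tilt",np.degrees(np.arccos(-M[2,2])).round(2),"w",round(s["gripper_width"],4),"F",np.round(s["contact_force"],1),"t",round(s["time_s"],2))
    print("linear",np.round([d@X,d@Y,-d[2]],4),"twist",None if yaw is None else round(-(np.degrees(yaw-cur)),2))
if __name__=="__main__":
    v=[float(q) for q in sys.argv[1:]]; rel(*v)
E
python3 go.py .5743 -.004 .15 .07
```

```text
now [ 0.1402 -0.5318  0.2186] yaw -75.23 tilt 0.0 w 0.0932 F [-0.3  0.4 -0.2] t 1.8
linear [-0.3997 -0.5543  0.0686] twist -79.24
```

```bash
python3 -m jog '{"linear":[[-0.3997,-0.5543,0.0686],[-0.3997,-0.5543,0.0686],[-0.3997,-0.5543,0.0686],[-0.3997,-0.5543,0.0686],[-0.3997,-0.5543,0.0686],[-0.3997,-0.5543,0.0686],[-0.3997,-0.5543,0.0686],[-0.3997,-0.5543,0.0686],[-0.3997,-0.5543,0.0686],[-0.3997,-0.5543,0.0686],[-0.3997,-0.5543,0.0686],[-0.3997,-0.5543,0.0686],[-0.3997,-0.5543,0.0686],[-0.3997,-0.5543,0.0686],[-0.3997,-0.5543,0.0686],[-0.3997,-0.5543,0.0686],[-0.3997,-0.5543,0.0686],[-0.3997,-0.5543,0.0686]],"twist":[-79,-79,-79,-79,-79,-79,-79,-79,-79,-79,-79,-79,-79,-79,-79,-79,-79,-79],"grip":[120,120,120,120,120,120,120,120,120,120,120,120,120,120,120,120,120,120]}' 10; python3 go.py .5743 -.004 .035 .07
```

```text
time_s: 3.6
ee_pos: [0.5739, -0.005, 0.1503]
eef_rot: [0.0, 0.999, 0.032, 0.0]
contact_force: [-0.1, 0.6, -0.4]
gripper_width: 0.0492
now [ 0.5739 -0.005   0.1503] yaw 3.7 tilt 0.01 w 0.0492 F [-0.1  0.6 -0.4] t 3.6
linear [ 0.0004 -0.0009  0.1153] twist -0.31
```

```bash
python3 -m jog '{"linear":[[0.0004,-0.001,0.05],[0.0004,-0.001,0.09],[0.0004,-0.001,0.11],[0.0004,-0.001,0.115],[0.0004,-0.001,0.115],[0.0004,-0.001,0.115],[0.0004,-0.001,0.115],[0.0004,-0.001,0.115],[0.0004,-0.001,0.115],[0.0004,-0.001,0.115],[0.0004,-0.001,0.115],[0.0004,-0.001,0.115]],"twist":[0,0,0,0,0,0,0,0,0,0,0,0],"grip":[120,120,120,120,120,255,255,255,255,255,255,255]}' 8; python3 go.py .5743 -.004 .035 .07
```

```text
time_s: 4.8
ee_pos: [0.5749, -0.003, 0.0353]
eef_rot: [0.0, 0.999, 0.033, 0.0]
contact_force: [0.1, -0.3, 3.1]
gripper_width: 0.0157
now [ 0.5749 -0.003   0.0353] yaw 3.77 tilt 0.03 w 0.0157 F [ 0.1 -0.3  3.1] t 4.8
linear [-0.0006  0.001   0.0003] twist -0.24
```

```bash
python3 -m jog '{"linear":[[0,0,0],[0,0,0],[0,0,0],[0,0,0],[0,0,0],[0,0,0],[0,0,0],[0,0,0],[0,0,0],[0,0,0],[0,0,0],[0,0,0],[0,0,0],[0,0,0],[0,0,0],[0,0,0],[0,0,0],[0,0,0],[0,0,0]],"twist":[0,0,9,17,26,34,43,52,60,68,77,85,90,90,90,90,90,90,90],"grip":[170,170,170,170,170,170,170,170,170,170,170,170,170,255,255,255,255,255,255]}' 8; python3 - <<'E'
from h import *
p=manip.capture("side"); f=p["frame"][120:300,180:360]; cv2.imwrite("pics/s2.png",cv2.resize(f,None,fx=3,fy=3,interpolation=cv2.INTER_CUBIC))
E
python3 go.py .6177 .1925 .095 .07
```

```text
time_s: 6.7
ee_pos: [0.5746, -0.0029, 0.035]
eef_rot: [0.0, 0.73, -0.683, -0.0]
contact_force: [0.2, -0.2, -0.1]
gripper_width: 0.0159
now [ 0.5747 -0.003   0.035 ] yaw -86.21 tilt 0.0 w 0.0159 F [-0.2 -0.3 -0.3] t 6.75
linear [-0.1922 -0.0559 -0.06  ] twist -90.22
```

View pics/s2.png

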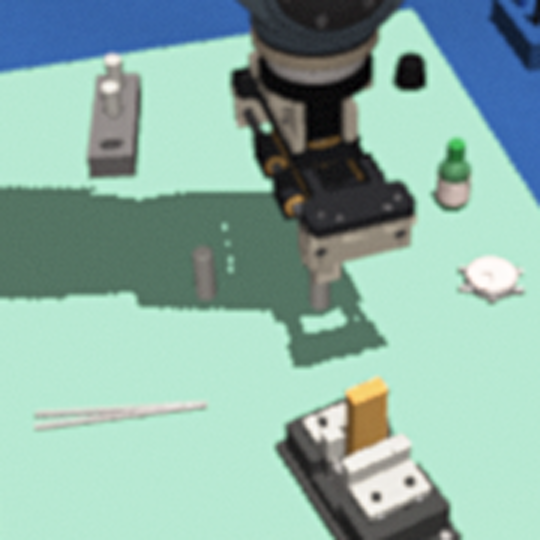

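The plunger is gripped at crop (318,290), upright and centred both ways. The path to the long rack at the back is clear.

```bash
python3 -m jog '{"linear":[[0,0,-0.03],[0,0,-0.06],[-0.05,-0.015,-0.06],[-0.1,-0.029,-0.06],[-0.15,-0.044,-0.06],[-0.1922,-0.056,-0.06],[-0.1922,-0.056,-0.06],[-0.1922,-0.056,-0.06],[-0.1922,-0.056,-0.06],[-0.1922,-0.056,-0.06],[-0.1922,-0.056,-0.06],[-0.1922,-0.056,-0.06],[-0.1922,-0.056,-0.045],[-0.1922,-0.056,-0.045],[-0.1922,-0.056,-0.045]],"twist":[0,0,-8,-16,-25,-33,-42,-50,-59,-67,-76,-84,-90,-90,-90],"grip":[255,255,255,255,255,255,255,255,255,255,255,255,255,255,255]}' 20; python3 - <<'E'
from h import *
import pickle
ps=[manip.capture(n) for n in("side","top")]; pickle.dump(ps,open("ps3.pkl","wb"))
f=ps[0]["frame"][110:210,230:350]; cv2.imwrite("pics/s3.png",cv2.resize(f,None,fx=5,fy=5,interpolation=cv2.INTER_CUBIC))
f=ps[1]["frame"][130:240,80:240]; cv2.imwrite("pics/t3.png",cv2.resize(f,None,fx=4,fy=4,interpolation=cv2.INTER_CUBIC))
E
python3 go.py .6177 .1925 .08 .07
```

```text
time_s: 8.25
ee_pos: [0.6178, 0.1925, 0.08]
eef_rot: [0.0, 1.0, 0.031, -0.0]
contact_force: [1.0, 0.6, -0.9]
gripper_width: 0.0156
now [0.6182 0.1925 0.0806] yaw 3.63 tilt 0.04 w 0.0155 F [ 0.1 -0.2  0.1] t 8.35
linear [-0.0005  0.      0.0006] twist -0.38
```

View pics/s3.png

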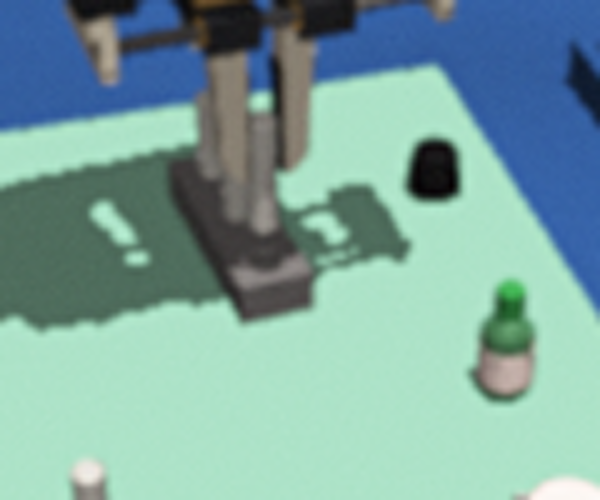

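View pics/t3.png

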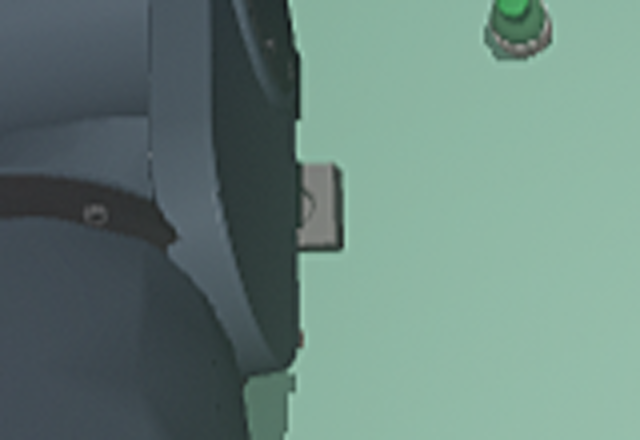

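```bash
python3 - <<'E'
from fit import *
import pickle; p=pickle.load(open("ps3.pkl","rb"))[0]
k=8;r0,c0=130,260
f=cv2.resize(p["frame"][r0:r0+50,c0:c0+50],None,fx=k,fy=k,interpolation=cv2.INTER_CUBIC)
g=f.copy()
def ell(z,r,col):
    P=cyl(.6178,.1925,z,z,r)[:40]; uv=np.array([(proj(p,q)+.5-[c0,r0])*k for q in P]); cv2.polylines(g,[uv.round().astype(int)],True,col,1)
ell(.0452,.008,(0,0,255)); ell(.024,.0088,(255,0,0)); ell(.065,.008,(0,200,0))
cv2.imwrite("pics/o3.png",np.hstack([f,g]))
E
```

```text
(no output)
```

View pics/o3.png

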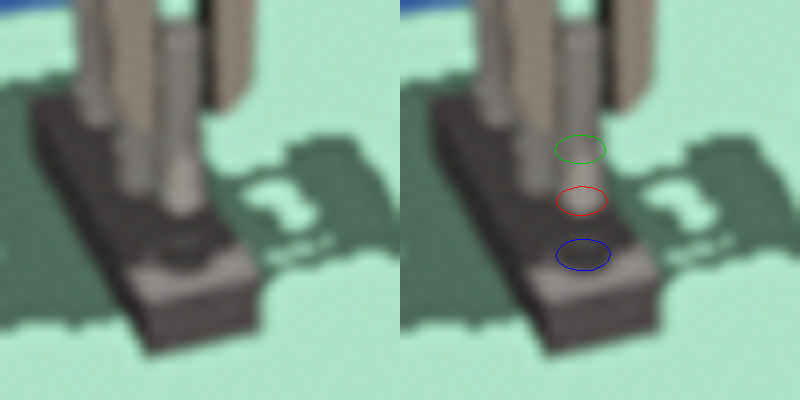

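```bash
python3 -m jog '{"linear":[[0,0,0.01],[0,0,0.016],[0,0,0.019],[0,0,0.022],[0,0,0.024],[0,0,0.024]],"twist":[0,0,0,0,0,0],"grip":[255,255,255,255,255,255]}'; python3 go.py .6177 .1925 .08 .07
```

```text
time_s: 8.95
ee_pos: [0.6178, 0.1924, 0.0558]
eef_rot: [0.0, 0.999, 0.033, -0.0]
contact_force: [0.4, -0.5, -1.5]
gripper_width: 0.0155
now [0.6178 0.1924 0.0558] yaw 3.77 tilt 0.02 w 0.0155 F [ 0.4 -0.5 -1.5] t 8.95
linear [-0.0001 -0.0001 -0.0242] twist -0.24
```

```bash
python3 -m jog '{"linear":[[0,0,0.004],[0,0,0.008],[0,0,0.011],[0,0,0.013],[0,0,0.0145],[0,0,0.0145]],"twist":[0,0,0,0,0,0],"grip":[255,255,255,255,255,255]}'; python3 go.py .6177 .1925 .08 .07
```

```text
time_s: 9.55
ee_pos: [0.6181, 0.1925, 0.0428]
eef_rot: [-0.0, 0.999, 0.033, 0.0]
contact_force: [-5.3, -2.5, 13.0]
gripper_width: 0.0157
now [0.6181 0.1925 0.0428] yaw 3.78 tilt 0.02 w 0.0157 F [-5.3 -2.5 13. ] t 9.55
linear [-0.0004  0.     -0.0372] twist -0.23
```

```bash
python3 -m jog '{"linear":[[0,0,-0.001],[0,0,-0.001],[0,0,-0.001],[0,0,-0.03],[0,0,-0.08],[0,0,-0.1]],"twist":[0,0,0,0,0,0],"grip":[150,150,150,150,150,150]}'; python3 go.py .4935 .0317 .13 -.195
```

```text
time_s: 10.15
ee_pos: [0.6193, 0.1929, 0.1455]
eef_rot: [-0.001, 0.999, 0.033, 0.002]
contact_force: [-1.0, 0.9, 0.7]
gripper_width: 0.0383
now [0.6193 0.1929 0.1455] yaw 3.77 tilt 0.27 w 0.0383 F [-1.   0.9  0.7] t 10.15
linear [-0.1361  0.1526  0.0155] twist 14.94
```

```bash
python3 -m jog '{"linear":[[-0.034,0.038,0.003],[-0.068,0.076,0.006],[-0.1,0.114,0.009],[-0.1346,0.1523,0.0115],[-0.1346,0.1523,0.0115],[-0.1346,0.1523,0.0115],[-0.1346,0.1523,0.0115]],"twist":[5,10,15,15,15,15,15],"grip":[150,150,150,150,150,150,150]}' 8; python3 - <<'E'
from h import *
ps=[manip.capture(n) for n in("side","top")]
f=ps[0]["frame"][110:230,190:330]; cv2.imwrite("pics/s4.png",cv2.resize(f,None,fx=5,fy=5,interpolation=cv2.INTER_CUBIC))
f=ps[1]["frame"][130:290,60:280]; cv2.imwrite("pics/t4.png",cv2.resize(f,None,fx=3,fy=3,interpolation=cv2.INTER_CUBIC))
E
python3 go.py .4935 .0317 .024 -.195
```

```text
time_s: 10.85
ee_pos: [0.4945, 0.0322, 0.1303]
eef_rot: [-0.0, 0.995, -0.098, 0.001]
contact_force: [-1.2, 0.6, -0.2]
gripper_width: 0.0384
now [0.4944 0.0325 0.13  ] yaw -11.16 tilt 0.03 w 0.0383 F [1.2 0.6 0.7] t 10.95
linear [-0.0007  0.001   0.106 ] twist 0.01
```

View pics/s4.png

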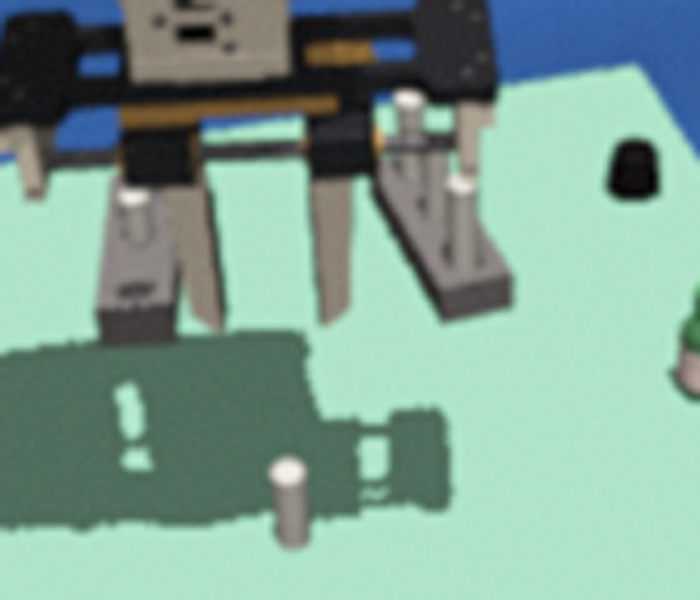

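View pics/t4.png

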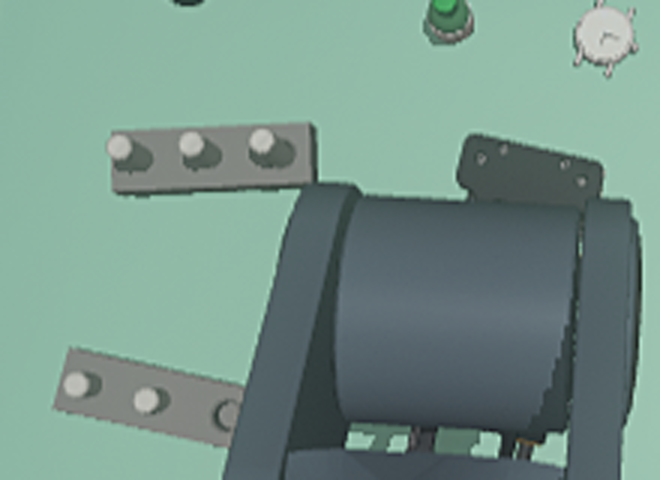

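The top view shows the long plunger standing in line with its neighbours at crop (262,140). Next is the short one, at side crop (290,500).

```bash
python3 -m jog '{"linear":[[-0.0007,0.001,0.045],[-0.0007,0.001,0.085],[-0.0007,0.001,0.1],[-0.0007,0.001,0.106],[-0.0007,0.001,0.106],[-0.0007,0.001,0.106],[-0.0007,0.001,0.106],[-0.0007,0.001,0.106],[-0.0007,0.001,0.106]],"twist":[0,0,0,0,0,0,0,0,0],"grip":[150,150,150,150,150,255,255,255,255]}' 8;  python3 -m jog '{"linear":[[0,0,0],[0,0,0],[0,0,0],[0,0,0],[0,0,0],[0,0,0],[0,0,0],[0,0,0],[0,0,0],[0,0,0],[0,0,0],[0,0,0],[0,0,0],[0,0,0],[0,0,0],[0,0,0],[0,0,0],[0,0,0],[0,0,0]],"twist":[0,0,9,17,26,34,43,52,60,68,77,85,90,90,90,90,90,90,90],"grip":[170,170,170,170,170,170,170,170,170,170,170,170,170,255,255,255,255,255,255]}' 8; python3 go.py .4479 .2168 .069 -.195
```

```text
time_s: 11.85
ee_pos: [0.4931, 0.0308, 0.0246]
eef_rot: [-0.0, 0.995, -0.098, 0.001]
contact_force: [-0.2, -0.6, 4.1]
gripper_width: 0.0159
time_s: 13.75
ee_pos: [0.4927, 0.0308, 0.024]
eef_rot: [-0.0, -0.635, 0.773, 0.0]
contact_force: [-0.3, 0.4, -0.6]
gripper_width: 0.0159
now [0.4927 0.0308 0.024 ] yaw -101.21 tilt 0.0 w 0.0159 F [-0.3  0.4 -0.6] t 13.75
linear [-0.1737  0.0801 -0.045 ] twist -90.03
```

```bash
python3 -m jog '{"linear":[[0,0,-0.03],[0,0,-0.06],[-0.045,0.02,-0.06],[-0.09,0.04,-0.06],[-0.13,0.06,-0.06],[-0.1737,0.0801,-0.06],[-0.1737,0.0801,-0.06],[-0.1737,0.0801,-0.06],[-0.1737,0.0801,-0.06],[-0.1737,0.0801,-0.06],[-0.1737,0.0801,-0.06],[-0.1737,0.0801,-0.05],[-0.1737,0.0801,-0.045],[-0.1737,0.0801,-0.045],[-0.1737,0.0801,-0.045]],"twist":[0,0,-8,-16,-25,-33,-42,-50,-59,-67,-76,-84,-90,-90,-90],"grip":[255,255,255,255,255,255,255,255,255,255,255,255,255,255,255]}' 20; python3 go.py .4479 .2168 .069 -.195; python3 - <<'E'
from fit import *
p=manip.capture("side"); e=manip.observe()["ee_pos"]
k=8;r0,c0=135,192
f=cv2.resize(p["frame"][r0:r0+50,c0:c0+50],None,fx=k,fy=k,interpolation=cv2.INTER_CUBIC)
g=f.copy()
def ell(x,y,z,r,col):
    P=cyl(x,y,z,z,r)[:40]; uv=np.array([(proj(p,q)+.5-[c0,r0])*k for q in P]); cv2.polylines(g,[uv.round().astype(int)],True,col,1)
ell(e[0],e[1],e[2]-.024,.008,(0,0,255)); ell(.4479,.2168,.024,.0088,(255,0,0))
cv2.imwrite("pics/o5.png",np.hstack([f,g]))
E
```

```text
time_s: 15.25
ee_pos: [0.448, 0.2168, 0.0692]
eef_rot: [-0.0, 0.995, -0.099, -0.0]
contact_force: [-0.3, 0.9, -0.1]
gripper_width: 0.0152
now [0.448  0.2168 0.0692] yaw -11.41 tilt 0.0 w 0.0152 F [-0.3  0.9 -0.1] t 15.25
linear [-0.0001  0.      0.0002] twist -0.23
```

View pics/o5.png

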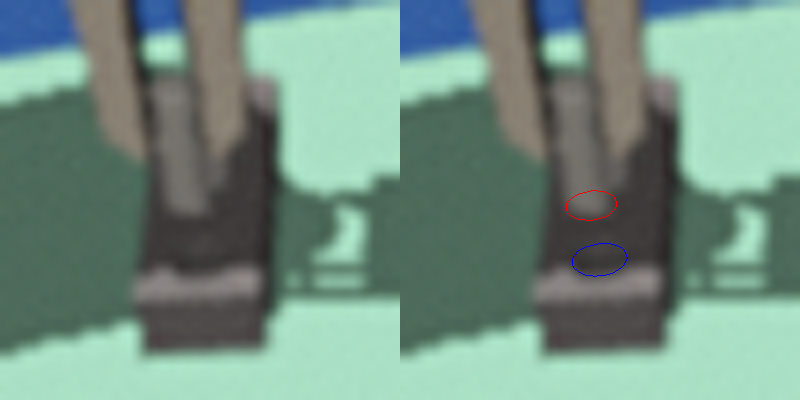

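```bash
python3 -m jog '{"linear":[[0,0,0.01],[0,0,0.016],[0,0,0.019],[0,0,0.022],[0,0,0.024],[0,0,0.024]],"twist":[0,0,0,0,0,0],"grip":[255,255,255,255,255,255]}'; python3 go.py .4479 .2168 .032 -.195
```

```text
time_s: 15.9
ee_pos: [0.448, 0.2167, 0.0448]
eef_rot: [0.0, 0.995, -0.098, -0.0]
contact_force: [0.9, -1.4, -1.7]
gripper_width: 0.0154
now [0.448  0.2167 0.0448] yaw -11.23 tilt 0.02 w 0.0154 F [ 0.9 -1.4 -1.7] t 15.9
linear [-0.0001 -0.0001  0.0128] twist -0.06
```

```bash
python3 -m jog '{"linear":[[0,0,0.004],[0,0,0.008],[0,0,0.011],[0,0,0.013],[0,0,0.0145],[0,0,0.0145]],"twist":[0,0,0,0,0,0],"grip":[255,255,255,255,255,255]}'; python3 go.py .4479 .2168 .032 -.195
```

```text
time_s: 16.5
ee_pos: [0.4483, 0.217, 0.0314]
eef_rot: [-0.0, 0.995, -0.098, 0.0]
contact_force: [-3.4, -3.0, 16.5]
gripper_width: 0.0155
now [0.4483 0.217  0.0314] yaw -11.23 tilt 0.04 w 0.0155 F [-3.4 -3.  16.5] t 16.5
linear [-0.0004  0.0003 -0.0006] twist -0.06
```

```bash
python3 -m jog '{"linear":[[0,0,-0.001],[0,0,-0.001],[0,0,-0.001],[0,0,-0.03],[0,0,-0.08],[0,0,-0.12],[0,0,-0.12]],"twist":[0,0,0,0,0,0,0],"grip":[150,150,150,150,150,150,150]}'; python3 - <<'E'
from fit import *
import pickle; ps=pickle.load(open("ps.pkl","rb"))
base=[box(-.035,.035,-.062,.062,0,.006)]
for h in(.006,.012,.03):
  parts=[box(-.035,.035,-.062,.062,0,h)]
  R=[roi(p,parts,[.555,-.18,.2],20) for p in ps]
  for nm,idx in(("top",[1]),):
    x,c=fit([ps[i] for i in idx],parts,[.555,-.18,.2],[R[i] for i in idx]); print(h,nm,x,round(c,1))
k=8;r0,c0=190,305
p=ps[1];f=cv2.resize(p["frame"][r0:r0+58,c0:c0+80],None,fx=k,fy=k,interpolation=cv2.INTER_CUBIC);cv2.imwrite("pics/hold_t.png",f)
p=ps[0];r0,c0=240,265;f=cv2.resize(p["frame"][r0:r0+75,c0:c0+75],None,fx=k,fy=k,interpolation=cv2.INTER_CUBIC);cv2.imwrite("pics/hold_s.png",f)
E
```

```text
time_s: 17.2
ee_pos: [0.4503, 0.2178, 0.1551]
eef_rot: [-0.002, 0.995, -0.098, 0.004]
contact_force: [0.8, 0.4, -0.7]
gripper_width: 0.0384
0.006 top [ 0.5558 -0.1835  0.2327] 56.0
0.012 top [ 0.5554 -0.1826  0.2348] 92.8
0.03 top [ 0.5539 -0.1803  0.2562] 222.8
```

View pics/hold_t.png

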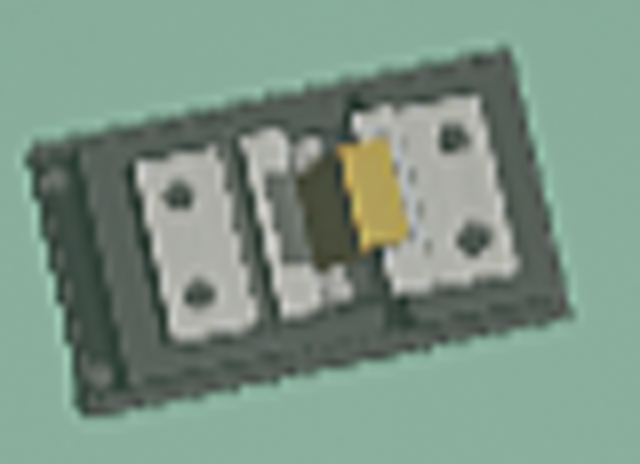

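View pics/hold_s.png

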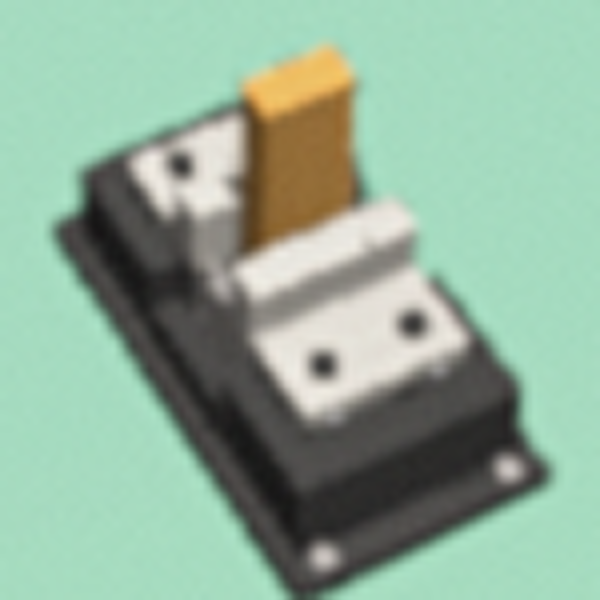

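```bash
python3 - <<'E'
from fit import *
import pickle; ps=pickle.load(open("ps.pkl","rb"))
side,top=ps
t=np.array([[340,150],[385,138],[410,240],[362,252]])/8+[304.5,189.5]
s=np.array([[242,90],[330,45],[357,82],[262,118]])/8+[264.5,239.5]
print("tri",tri([side,top],[s.mean(0)[::-1],t.mean(0)[::-1]]))
for p,q in((side,s),(top,t)):
    P=np.array([onz(p,c[::-1],.103)[:2] for c in q]); print(P.mean(0)); print(P)
    for i in range(4):
        d=P[(i+1)%4]-P[i]; print(np.linalg.norm(d).round(4),np.degrees(np.arctan2(d[1],d[0])).round(1),end=' ')
    print()
for b in((.03,.052,.034),(.033,.052,.036),(.029,.052,.036)):
  parts=[box(-.035,.035,-.062,.062,0,.006),box(-b[0],b[0],-b[1],b[1],0,b[2]),box(-.012,.012,-.006,.006,.03,.103)]
  R=[roi(p,parts,[.555,-.18,.2],12) for p in ps]
  for nm,idx in(("top",[1]),("side",[0]),("both",[0,1])):
    x,c=fit([ps[i] for i in idx],parts,[.555,-.18,.2],[R[i] for i in idx]); print(b,nm,x,round(c,1))
E
```

```text
tri [ 0.5556 -0.1836  0.1018]
[ 0.5554 -0.1846]
[[ 0.5429 -0.183 ]
 [ 0.5658 -0.1754]
 [ 0.5682 -0.1877]
 [ 0.5449 -0.1921]]
0.0241 18.3 0.0125 -78.6 0.0238 -169.4 0.0093 102.1 
[ 0.5553 -0.1834]
[[ 0.5653 -0.1755]
 [ 0.5683 -0.1857]
 [ 0.5453 -0.1915]
 [ 0.5423 -0.1807]]
0.0106 -73.5 0.0237 -165.8 0.0112 105.5 0.0235 12.7 
(0.03, 0.052, 0.034) top [ 0.5558 -0.1835  0.2327] 52.0
(0.03, 0.052, 0.034) side [ 0.5568 -0.1816  0.2195] 55.6
(0.03, 0.052, 0.034) both [ 0.5562 -0.1827  0.2257] 135.7
(0.033, 0.052, 0.036) top [ 0.5555 -0.1835  0.2336] 72.3
(0.033, 0.052, 0.036) side [ 0.5565 -0.1819  0.2106] 130.4
(0.033, 0.052, 0.036) both [ 0.5561 -0.1829  0.2256] 223.4
(0.029, 0.052, 0.036) top [ 0.5558 -0.1835  0.2327] 52.0
(0.029, 0.052, 0.036) side [ 0.5568 -0.1819  0.2199] 65.9
(0.029, 0.052, 0.036) both [ 0.5563 -0.1829  0.2256] 138.3
```

Holder at about (0.5558, -0.1832), yaw about 0.228 rad. The tab is upright, with its top centre at side crop (298,84) and top crop (374,195).

```bash
python3 go.py .5557 -.1833 .15 .228; python3 - <<'E'
from h import *
ps=[manip.capture(n) for n in("side","top")]
f=ps[0]["frame"][110:210,190:310]; cv2.imwrite("pics/s6.png",cv2.resize(f,None,fx=5,fy=5,interpolation=cv2.INTER_CUBIC))
E
```

```text
now [0.4503 0.2178 0.1551] yaw -11.23 tilt 0.47 w 0.0384 F [ 0.8  0.4 -0.7] t 17.2
linear [0.1815 0.3729 0.0051] twist -24.29
```

View pics/s6.png

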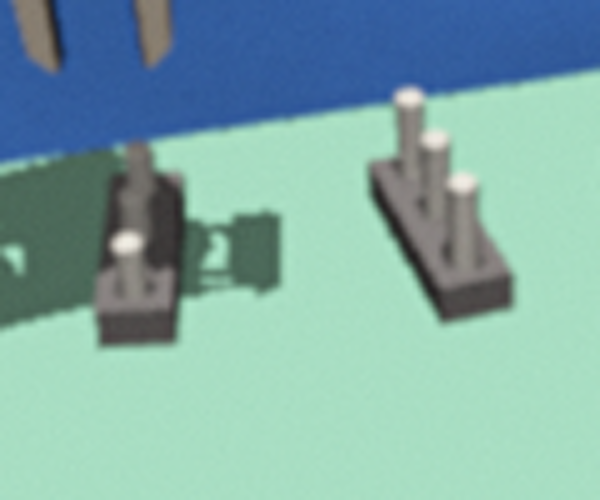

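Both plungers are seated in line with their racks: short top at crop (127,243), long top at (461,183). Moving to the block.

```bash
python3 -m jog '{"linear":[[0.018,0.037,0],[0.036,0.075,0],[0.055,0.112,0],[0.073,0.15,0],[0.09,0.187,0],[0.11,0.224,0],[0.127,0.26,0],[0.145,0.3,0],[0.163,0.336,0],[0.1815,0.3729,0],[0.1815,0.3729,0],[0.1815,0.3729,0],[0.1815,0.3729,0]],"twist":[0,-4,-8,-12,-16,-20,-24,-24,-24,-24,-24,-24,-24],"grip":[100,100,100,100,100,100,100,100,100,100,100,100,100]}' 8; python3 go.py .5557 -.1833 .07 .228
```

```text
time_s: 18.6
ee_pos: [0.5527, -0.1832, 0.1493]
eef_rot: [-0.001, 0.994, 0.112, -0.001]
contact_force: [0.4, 0.4, -1.2]
gripper_width: 0.0563
now [ 0.5527 -0.1832  0.1493] yaw 12.81 tilt 0.13 w 0.0563 F [ 0.4  0.4 -1.2] t 18.6
linear [0.0029 0.0008 0.0793] twist -0.26
```

```bash
python3 -m jog '{"linear":[[0.003,0.0008,0.03],[0.003,0.0008,0.055],[0.003,0.0008,0.07],[0.003,0.0008,0.0793],[0.003,0.0008,0.0793],[0.003,0.0008,0.0793]],"twist":[-0.3,-0.3,-0.3,-0.3,-0.3,-0.3],"grip":[100,100,100,100,100,100]}' 12; python3 go.py .5557 -.1833 .07 .228;  python3 - <<'E'
from h import *
ps=[manip.capture(n) for n in("side","top")]
f=ps[0]["frame"][210:330,230:370]; cv2.imwrite("pics/s7.png",cv2.resize(f,None,fx=5,fy=5,interpolation=cv2.INTER_CUBIC))
E
```

```text
time_s: 19.2
ee_pos: [0.5569, -0.1844, 0.072]
eef_rot: [0.0, 0.993, 0.114, 0.0]
contact_force: [0.1, 0.1, 0.8]
gripper_width: 0.0562
now [ 0.5569 -0.1844  0.072 ] yaw 13.09 tilt 0.06 w 0.0562 F [0.1 0.1 0.8] t 19.2
linear [-0.0009 -0.0013  0.002 ] twist 0.02
```

View pics/s7.png

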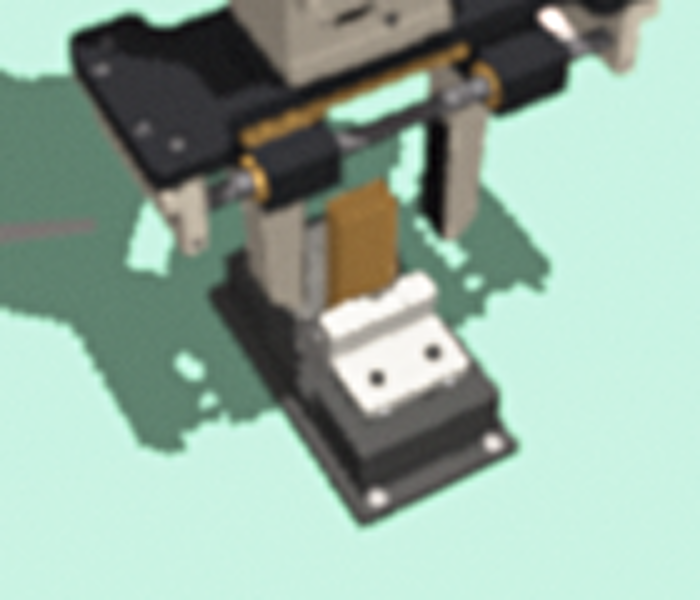

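The fingers straddle the brass tab at crop (362,245), aligned and clear of the jaws. Closing.

```bash
python3 -m jog '{"linear":[[-0.0009,-0.001,0.002],[-0.0009,-0.001,0.002],[-0.0009,-0.001,0.002],[-0.0009,-0.001,0.002],[-0.0009,-0.001,0.002],[-0.0009,-0.001,0.002],[-0.0009,-0.001,0.002],[-0.0009,-0.001,0.002]],"twist":[0,0,0,0,0,0,0,0],"grip":[255,255,255,255,255,255,255,255]}' 12; python3 go.py .5557 -.1833 .07 .228
```

```text
time_s: 20.1
ee_pos: [0.5554, -0.1837, 0.0693]
eef_rot: [0.0, 0.994, 0.114, 0.0]
contact_force: [-0.3, 0.2, 2.2]
gripper_width: 0.0237
now [ 0.5554 -0.1837  0.0693] yaw 13.07 tilt 0.01 w 0.0237 F [-0.3  0.2  2.2] t 20.1
linear [ 0.0003 -0.0003 -0.0007] twist 0.0
```

```bash
python3 -m jog '{"linear":[[0,-0.002,0],[0,-0.004,0.0001],[0,-0.006,0.0003],[0,-0.008,0.0005],[0,-0.010,0.0008],[0,-0.012,0.0011],[0,-0.012,0.0011]],"twist":[0,0,0,0,0,0,0],"grip":[255,255,255,255,255,255,255]}'; python3 go.py .5557 -.1833 .07 .228; python3 - <<'E'
from h import *
ps=[manip.capture(n) for n in("side","top")]
f=ps[0]["frame"][210:330,230:370]; cv2.imwrite("pics/s8.png",cv2.resize(f,None,fx=5,fy=5,interpolation=cv2.INTER_CUBIC))
E
```

```text
time_s: 20.8
ee_pos: [0.5532, -0.1728, 0.0685]
eef_rot: [0.001, 0.993, 0.114, 0.001]
contact_force: [1.2, -7.3, 1.0]
gripper_width: 0.0242
now [ 0.5532 -0.1728  0.0685] yaw 13.09 tilt 0.14 w 0.0242 F [ 1.2 -7.3  1. ] t 20.8
linear [ 0.0001  0.0108 -0.0015] twist 0.03
```

View pics/s8.png

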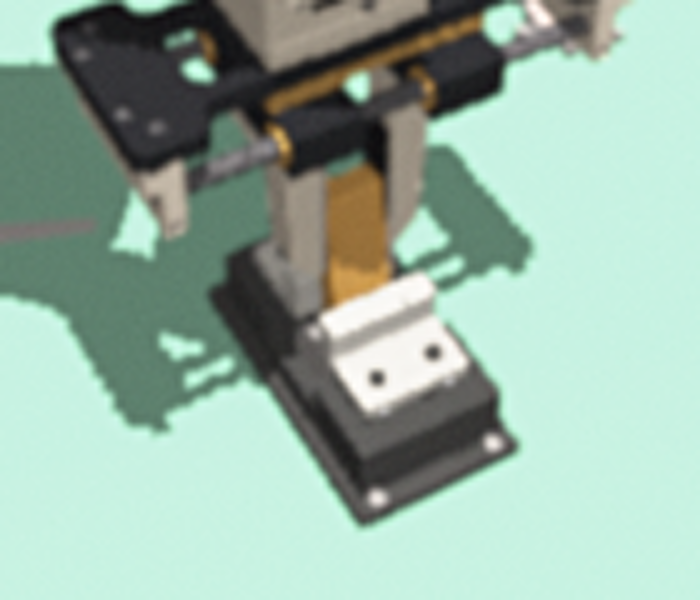

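The tab is leaning toward +y, at crop (357,240). The left jaw is taking about 7 N, so I'll continue the arc.

```bash
python3 -m jog '{"linear":[[0,-0.002,0.0004],[0,-0.004,0.0009],[0,-0.006,0.0014],[0,-0.008,0.002],[0,-0.010,0.0027],[0,-0.012,0.0034],[0,-0.013,0.0038],[0,-0.013,0.0038]],"twist":[0,0,0,0,0,0,0,0],"grip":[255,255,255,255,255,255,255,255]}'; python3 go.py .5557 -.1833 .07 .228; python3 - <<'E'
from h import *
ps=[manip.capture(n) for n in("side","top")]
f=ps[0]["frame"][210:330,230:370]; cv2.imwrite("pics/s9.png",cv2.resize(f,None,fx=5,fy=5,interpolation=cv2.INTER_CUBIC))
E
```

```text
time_s: 21.7
ee_pos: [0.5506, -0.1602, 0.0653]
eef_rot: [0.001, 0.993, 0.114, 0.001]
contact_force: [0.9, -7.1, 6.1]
gripper_width: 0.0236
now [ 0.5506 -0.1602  0.0653] yaw 13.09 tilt 0.18 w 0.0236 F [ 0.9 -7.1  6.1] t 21.7
linear [-0.0003  0.0237 -0.0047] twist 0.02
```

View pics/s9.png

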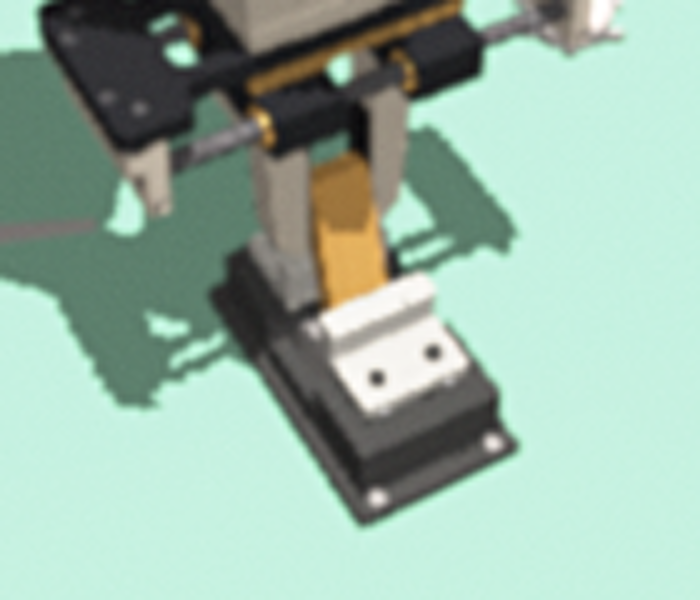

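The lean is now about 0.37 rad, with the tab top at crop (340,170). Next I rock it back through upright and over to the right.

```bash
python3 -m jog '{"linear":[[0,0.005,-0.0018],[0,0.010,-0.0032],[0,0.015,-0.0041],[0,0.020,-0.0047],[0,0.025,-0.0049],[0,0.029,-0.0047],[0,0.032,-0.0045],[0,0.034,-0.0043],[0,0.036,-0.0040],[0,0.038,-0.0036],[0,0.040,-0.0032],[0,0.042,-0.0027],[0,0.044,-0.0021],[0,0.046,-0.0014],[0,0.048,-0.0008],[0,0.050,0],[0,0.0505,0.0001],[0,0.0505,0.0001]],"twist":[0,0,0,0,0,0,0,0,0,0,0,0,0,0,0,0,0,0],"grip":[255,255,255,255,255,255,255,255,255,255,255,255,255,255,255,255,255,255]}'; python3 go.py .5557 -.1833 .07 .228; python3 - <<'E'
from h import *
ps=[manip.capture(n) for n in("side","top")]
f=ps[0]["frame"][210:330,230:370]; cv2.imwrite("pics/s10.png",cv2.resize(f,None,fx=5,fy=5,interpolation=cv2.INTER_CUBIC))
E
```

```text
time_s: 23.6
ee_pos: [0.5613, -0.2085, 0.0648]
eef_rot: [-0.0, 0.994, 0.114, 0.0]
contact_force: [-2.4, 4.8, 7.5]
gripper_width: 0.024
now [ 0.5613 -0.2085  0.0648] yaw 13.06 tilt 0.02 w 0.024 F [-2.4  4.8  7.5] t 23.6
linear [ 0.0003 -0.0258 -0.0052] twist -0.0
```

View pics/s10.png

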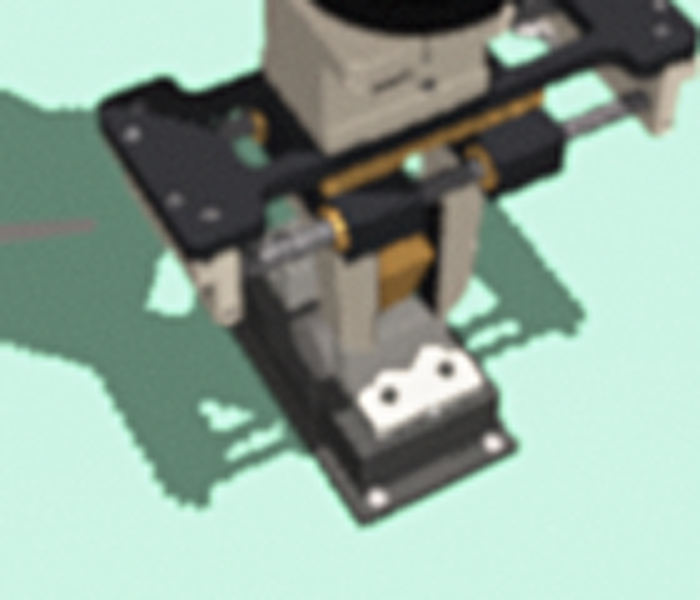

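The right jaw has moved out: its screw holes went from crop (377,378) to (390,397). Returning upright and measuring the jaws before lifting.

```bash
python3 -m jog '{"linear":[[0,-0.005,-0.0018],[0,-0.010,-0.0032],[0,-0.015,-0.0041],[0,-0.020,-0.0048],[0,-0.0255,-0.005],[0,-0.0255,-0.005],[0,-0.0255,-0.005]],"twist":[0,0,0,0,0,0,0],"grip":[255,255,255,255,255,255,255]}'; python3 go.py .5557 -.1833 .07 .228; python3 - <<'E'
from h import *
import pickle
ps=[manip.capture(n) for n in("side","top")]; pickle.dump(ps,open("ps11.pkl","wb"))
f=ps[0]["frame"][210:330,230:370]; cv2.imwrite("pics/s11.png",cv2.resize(f,None,fx=5,fy=5,interpolation=cv2.INTER_CUBIC))
f=ps[1]["frame"][170:270,280:400]; cv2.imwrite("pics/t11.png",cv2.resize(f,None,fx=5,fy=5,interpolation=cv2.INTER_CUBIC))
p=ps[0]; n=np.array([-np.sin(.228),np.cos(.228),0]); c=np.array([.5558,-.1832,.0])
for o in(0,.009,.012): print(o,proj(p,c-n*(.03+o)+[0,0,.045]))
E
```

```text
time_s: 24.4
ee_pos: [0.5549, -0.183, 0.0688]
eef_rot: [-0.001, 0.993, 0.114, -0.001]
contact_force: [0.3, -0.1, -2.8]
gripper_width: 0.024
now [ 0.5549 -0.183   0.0688] yaw 13.08 tilt 0.1 w 0.024 F [ 0.3 -0.1 -2.8] t 24.4
linear [ 0.0007  0.0005 -0.0012] twist 0.02
0 [309.46702653 281.21847322]
0.009 [311.99685565 284.71379397]
0.012 [312.84922873 285.89146929]
```

View pics/s11.png

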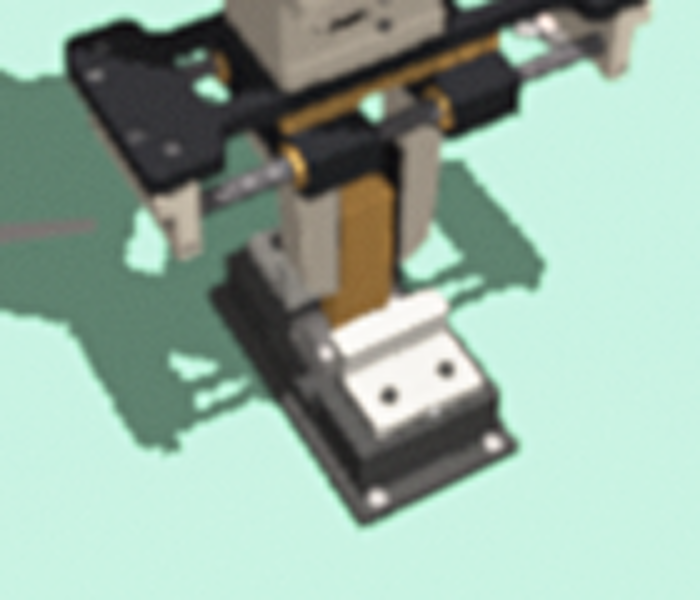

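View pics/t11.png

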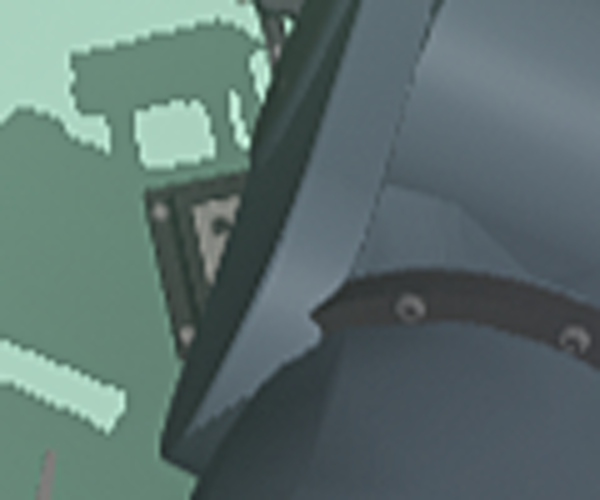

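```bash
cat > jaw.py <<'E'
from fit import *
import pickle
def jaw(p0,p1,cpt,half,n):
    # subpixel shift of patch around pixel cpt (x,y) in p0 -> p1
    k=8
    x,y=cpt
    def patch(p,h): 
        g=cv2.cvtColor(p["frame"],cv2.COLOR_BGR2GRAY); return cv2.resize(g[y-h[1]:y+h[1]+1,x-h[0]:x+h[0]+1],None,fx=k,fy=k,interpolation=cv2.INTER_CUBIC)
    t=patch(p0,half); s=patch(p1,(half[0]+9,half[1]+9)); r=cv2.matchTemplate(s,t,cv2.TM_CCOEFF_NORMED); _,m,_,l=cv2.minMaxLoc(r)
    return np.array(l)/k-9,m
E
python3 - <<'E'
from jaw import *
p0=pickle.load(open("ps.pkl","rb")); p1=pickle.load(open("ps11.pkl","rb"))
n=np.array([-np.sin(.228),np.cos(.228),0]); c=np.array([.5558,-.1832,.0])
# right jaw, side view: holes at crop (377,378),(433,352)/5+(230,210)
for nm,pt in(("hole1",(305,285)),("hole2",(316,280))):
    s,m=jaw(p0[0],p1[0],pt,(4,4),n); a=proj(p0[0],c-n*.03+[0,0,.045]);b=proj(p0[0],c-n*.04+[0,0,.045]); d=b-a
    print("right",nm,s,round(m,2),"mm",10*(s@d)/(d@d))
s,m=jaw(p0[0],p1[0],(305,308),(5,5),n);print("base ctrl",s,m)
for pt in((327,214),):
    for h in((3,3),(4,4)):
        s,m=jaw(p0[1],p1[1],pt,h,n); a=proj(p0[1],c+n*.03+[0,0,.045]);b=proj(p0[1],c+n*.04+[0,0,.045]); d=b-a
        print("left",s,round(m,2),"mm",10*(s@d)/(d@d),"d",d)
E
```

```text
right hole1 [2.375 3.5  ] 0.99 mm 8.810648655198406
right hole2 [2.625 3.375] 0.99 mm 8.905093159090129
base ctrl [0. 0.] 0.9960240125656128
left [-3.75  0.5 ] 0.51 mm 7.28226924933402 d [-5.0793  1.0322]
left [-5.375 -6.5  ] 0.38 mm 7.6650949537934485 d [-5.0793  1.0322]
```

```bash
cat > ov.py <<'E'
from fit import *
def tabpts(th,r_off=0,dy=0,dz=0,hy=.228,c=(.5556,-.1833)):
    # th: lean to +y; block coords rel axis (z from bar axis -0.015..0.08)
    P=box(-.012,.012,-.006,.006,.02,.080)
    y=P[:,1]*np.cos(th)-P[:,2]*(-np.sin(th)); z=-P[:,1]*np.sin(th)+P[:,2]*np.cos(th)
    Q=np.c_[P[:,0],y+dy,z+.023+dz]
    n=np.array([-np.sin(hy),np.cos(hy),0]);e=np.array([np.cos(hy),np.sin(hy),0])
    return np.array([*c,0])+Q[:,:1]*e+Q[:,1:2]*n+Q[:,2:]*[0,0,1]
def draw(p,ths,out,r0=235,c0=275,h=65,w=50,k=9,**kw):
    f=cv2.resize(p["frame"][r0:r0+h,c0:c0+w],None,fx=k,fy=k,interpolation=cv2.INTER_CUBIC);g=[f]
    E=[(a,b) for a in range(8) for b in range(a) if bin(a^b).count("1")==1]
    for th in ths:
        q=f.copy();P=tabpts(th,**kw);uv=np.array([(proj(p,x)+.5-[c0,r0])*k for x in P]).round().astype(int)
        for a,b in E: cv2.line(q,tuple(map(int,uv[a])),tuple(map(int,uv[b])),(0,0,255),1)
        g.append(q)
    o=np.hstack(g); s=min(1,800/o.shape[1]); cv2.imwrite(out,cv2.resize(o,None,fx=s,fy=s,interpolation=cv2.INTER_AREA))
E
python3 - <<'E'
from ov import *
import pickle
draw(pickle.load(open("ps11.pkl","rb"))[0],[0,-.1],"pics/ov11.png")
draw(pickle.load(open("ps.pkl","rb"))[0],[0,-.1],"pics/ov0.png")
E
```

```text
(no output)
```

View pics/ov11.png

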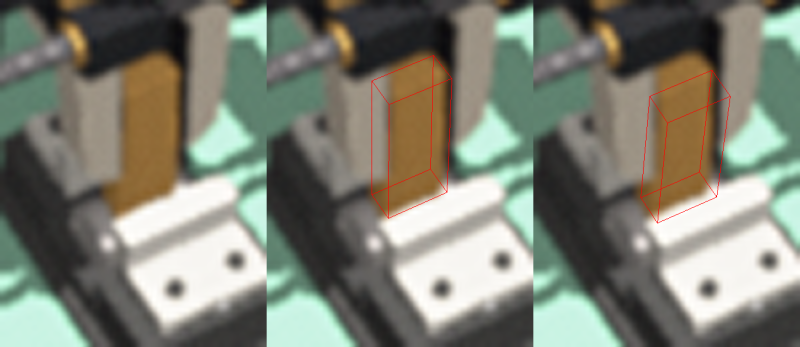

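View pics/ov0.png

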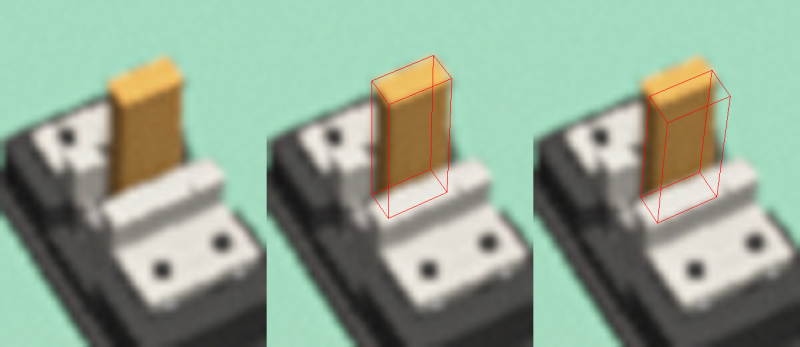

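```bash
python3 - <<'E'
from ov import *
import pickle
p=pickle.load(open("ps.pkl","rb"))[0]
E=[(a,b) for a in range(8) for b in range(a) if bin(a^b).count("1")==1]
for nm,ths in(("s9",(.25,.37)),("s10",(-.25,-.38))):
    f=cv2.imread(f"pics/{nm}.png")[50:400,200:540];g=[]
    for th in ths:
        q=f.copy();uv=np.array([(proj(p,x)+.5-[230,210])*5-[200,50] for x in tabpts(th)]).round().astype(int)
        for a,b in E: cv2.line(q,tuple(map(int,uv[a])),tuple(map(int,uv[b])),(0,0,255),1)
        g.append(q)
    cv2.imwrite(f"pics/ov_{nm}.png",np.hstack(g))
E
```

```text
(no output)
```

View pics/ov_s9.png

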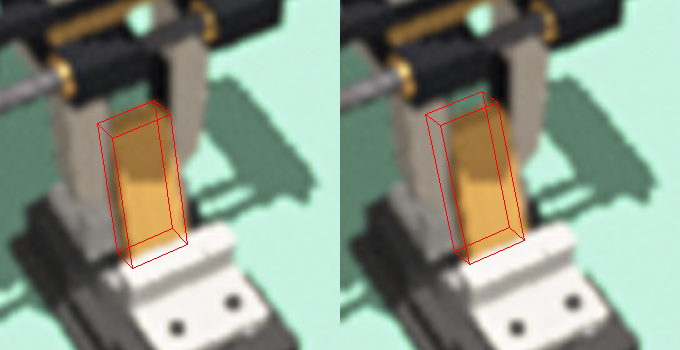

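View pics/ov_s10.png

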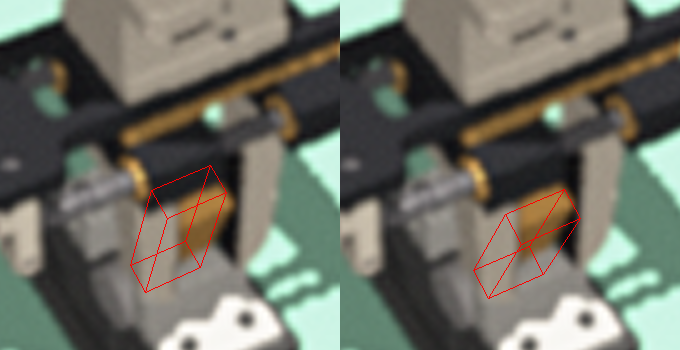

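In those leans the tab crept sideways in the pads: about 0.24 rad left and 0.3 right, which leaves the jaws at about 7 and 9 mm. I'll rock again with a firmer grip and go further.

```bash
python3 -m jog '{"linear":[[0,0,0],[0,0,0],[0,-0.004,0.0001],[0,-0.008,0.0005],[0,-0.012,0.0011],[0,-0.015,0.0017],[0,-0.018,0.0025],[0,-0.020,0.0031],[0,-0.022,0.0038],[0,-0.024,0.0045],[0,-0.026,0.005],[0,-0.028,0.0055],[0,-0.028,0.0055]],"twist":[0,0,0,0,0,0,0,0,0,0,0,0,0],"grip":[255,255,255,255,255,255,255,255,255,255,255,255,255]}' 40; python3 go.py .5557 -.1833 .07 .228; python3 - <<'E'
from ov import *
import pickle
ps=[manip.capture(n) for n in("side","top")]; pickle.dump(ps,open("ps12.pkl","wb"))
draw(ps[0],[.33,.4],"pics/ov12.png",r0=225)
f=ps[1]["frame"][170:270,280:400]; cv2.imwrite("pics/t12.png",cv2.resize(f,None,fx=5,fy=5,interpolation=cv2.INTER_CUBIC))
E
```

```text
time_s: 25.8
ee_pos: [0.5511, -0.1588, 0.0659]
eef_rot: [0.003, 0.993, 0.114, 0.003]
contact_force: [0.5, -12.4, 9.8]
gripper_width: 0.0237
now [ 0.5511 -0.1588  0.0659] yaw 13.11 tilt 0.43 w 0.0237 F [  0.5 -12.4   9.8] t 25.8
linear [-0.0011  0.0249 -0.0041] twist 0.04
```

View pics/ov12.png

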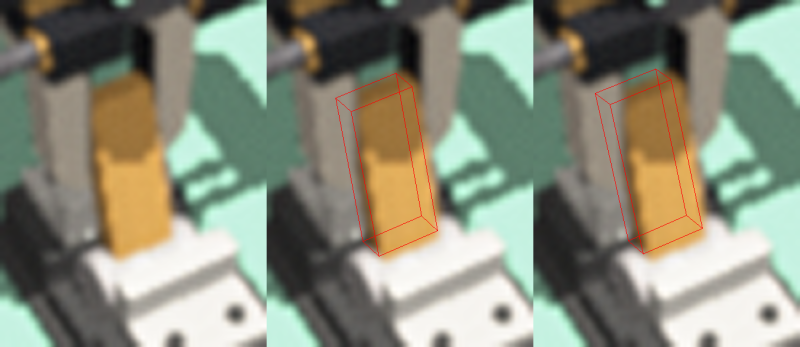

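```bash
python3 - <<'E'
import cv2,pickle,numpy as np
o=[]
for f in("ps.pkl","ps11.pkl","ps12.pkl"):
    p=pickle.load(open(f,"rb"))[1]; o.append(cv2.resize(p["frame"][200:240,305:340],None,fx=7.5,fy=7.5,interpolation=cv2.INTER_CUBIC))
cv2.imwrite("pics/lj.png",np.hstack(o))
E
```

```text
(no output)
```

View pics/lj.png

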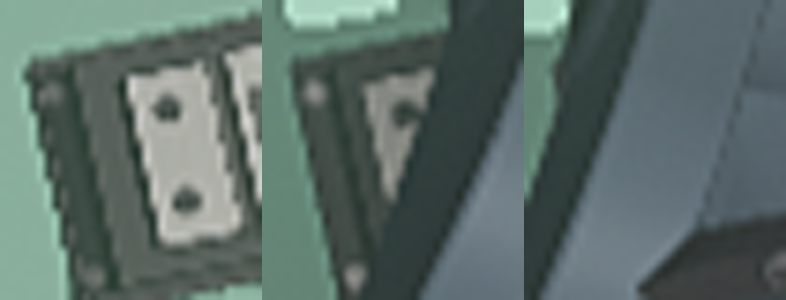

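```bash
python3 -m jog '{"linear":[[0,-0.002,0.0005],[0,-0.004,0.001],[0,-0.006,0.0013],[0,-0.007,0.0015],[0,-0.007,0.0015]],"twist":[0,0,0,0,0],"grip":[255,255,255,255,255]}' 40; python3 go.py .5557 -.1833 .07 .228; python3 - <<'E'
from ov import *
import pickle
ps=[manip.capture(n) for n in("side","top")]; pickle.dump(ps,open("ps13.pkl","wb"))
draw(ps[0],[.33,.4],"pics/ov13.png",r0=225)
E
```

```text
time_s: 26.4
ee_pos: [0.5495, -0.1514, 0.0643]
eef_rot: [0.002, 0.993, 0.114, 0.003]
contact_force: [-0.1, -8.9, 9.0]
gripper_width: 0.0236
now [ 0.5495 -0.1514  0.0643] yaw 13.09 tilt 0.39 w 0.0236 F [-0.1 -8.9  9. ] t 26.4
linear [-0.0012  0.0324 -0.0057] twist 0.03
```

View pics/ov13.png

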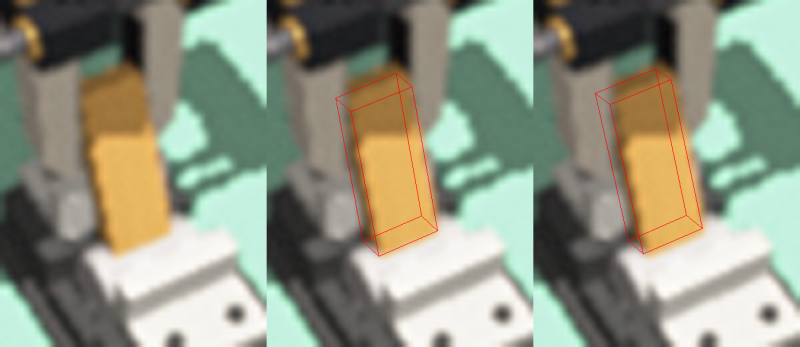

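The lean is now about 0.34 rad, with the tab's right edge running from (147,90) to (170,235). The pads have crept about 10 mm ahead of the tab, so while it rests on the left jaw I'll let go, recentre on it and regrip.

```bash
python3 -m jog '{"linear":[[0,0.003,0],[0,0.003,0],[0,0.003,0],[0,0.003,0],[0,0.003,0]],"twist":[0,0,0,0,0],"grip":[150,150,150,150,150]}' 40; python3 go.py .5506 -.1614 .066 .228; python3 - <<'E'
from ov import *
import pickle
ps=[manip.capture(n) for n in("side","top")]; pickle.dump(ps,open("ps14.pkl","wb"))
draw(ps[0],[.25,.35],"pics/ov14.png",r0=225)
E
```

```text
time_s: 27.0
ee_pos: [0.548, -0.1523, 0.0621]
eef_rot: [-0.0, 0.993, 0.114, -0.0]
contact_force: [0.6, 0.2, -0.6]
gripper_width: 0.0385
now [ 0.548  -0.1523  0.0621] yaw 13.08 tilt 0.03 w 0.0385 F [ 0.6  0.2 -0.6] t 27.0
linear [ 0.0004  0.0095 -0.0039] twist 0.01
```

View pics/ov14.png

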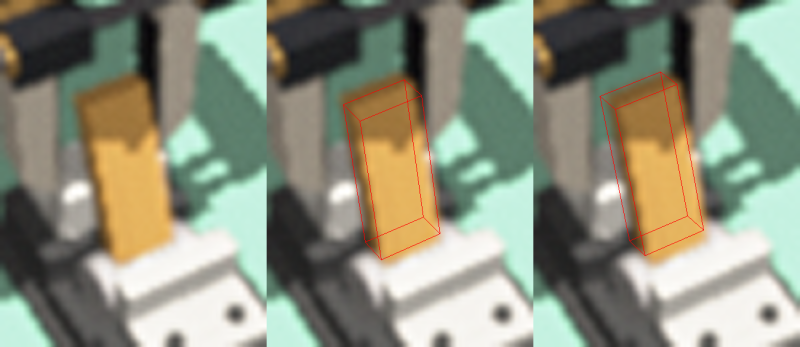

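```bash
python3 -m jog '{"linear":[[0,0.004,-0.002],[0,0.0107,-0.004],[0,0.0107,-0.004],[0,0.0107,-0.004],[0,0.0107,-0.004],[0,0.0107,-0.004],[0,0.0107,-0.004],[0,0.0107,-0.004]],"twist":[0,0,0,0,0,0,0,0],"grip":[150,150,150,255,255,255,255,255]}' 30; python3 go.py .5557 -.1833 .07 .228; python3 - <<'E'
from ov import *
import pickle
ps=[manip.capture(n) for n in("side","top")]; pickle.dump(ps,open("ps15.pkl","wb"))
draw(ps[0],[.33],"pics/ov15.png",r0=215,h=75,w=60,k=7)
E
```

```text
time_s: 27.9
ee_pos: [0.5506, -0.1628, 0.0662]
eef_rot: [-0.0, 0.993, 0.114, -0.0]
contact_force: [0.6, -0.7, 0.1]
gripper_width: 0.0236
now [ 0.5506 -0.1628  0.0662] yaw 13.08 tilt 0.0 w 0.0236 F [ 0.6 -0.7  0.1] t 27.9
linear [ 0.0004  0.0211 -0.0038] twist 0.02
```

View pics/ov15.png

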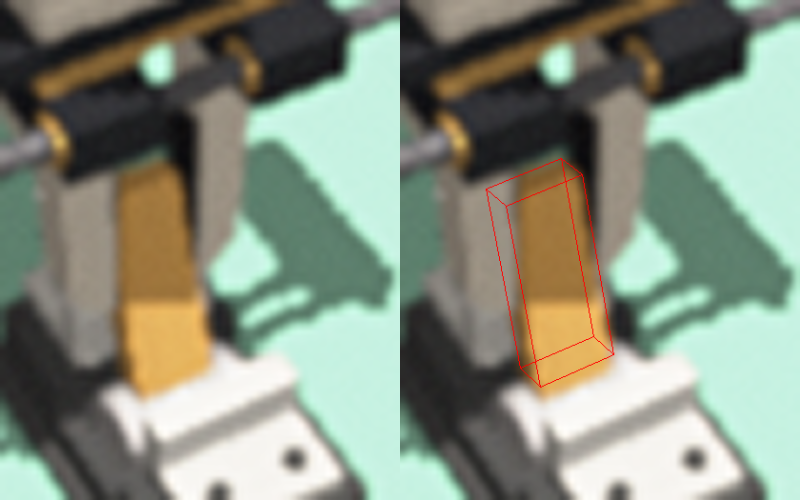

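Regripped centred on the leaning tab, whose top is at left panel (150,170). Swinging over to the right now.

```bash
python3 -m jog '{"linear":[[0,0.005,-0.0015],[0,0.010,-0.0026],[0,0.015,-0.0032],[0,0.020,-0.0035],[0,0.025,-0.0034],[0,0.030,-0.0029],[0,0.034,-0.0022],[0,0.037,-0.0015],[0,0.0397,-0.0008],[0,0.042,0],[0,0.044,0.0006],[0,0.046,0.0012],[0,0.048,0.0015],[0,0.050,0.0015],[0,0.050,0.0015]],"twist":[0,0,0,0,0,0,0,0,0,0,0,0,0,0,0],"grip":[255,255,255,255,255,255,255,255,255,255,255,255,255,255,255]}' 30; python3 go.py .5557 -.1833 .07 .228; python3 - <<'E'
from jaw import *
from ov import *
p0=pickle.load(open("ps.pkl","rb"))
ps=[manip.capture(n) for n in("side","top")]; pickle.dump(ps,open("ps16.pkl","wb"))
draw(ps[0],[-.33],"pics/ov16.png",r0=225,h=75,w=60,k=7)
n=np.array([-np.sin(.228),np.cos(.228),0]); c=np.array([.5558,-.1832,.0])
for nm,pt in(("hole1",(305,285)),("hole2",(316,280))):
    s,m=jaw(p0[0],ps[0],pt,(2,2),n); a=proj(p0[0],c-n*.03+[0,0,.045]);b=proj(p0[0],c-n*.04+[0,0,.045]); d=b-a
    print("right",nm,s,round(m,2),"mm",10*(s@d)/(d@d))
E
```

```text
time_s: 29.5
ee_pos: [0.5618, -0.2117, 0.0646]
eef_rot: [-0.0, 0.994, 0.114, -0.0]
contact_force: [-0.5, 2.2, 1.0]
gripper_width: 0.0234
now [ 0.5618 -0.2117  0.0646] yaw 13.06 tilt 0.04 w 0.0234 F [-0.5  2.2  1. ] t 29.5
linear [ 0.0005 -0.029  -0.0054] twist -0.01
right hole1 [2.125 3.25 ] 0.82 mm 8.08313008184852
right hole2 [2.625 3.25 ] 0.89 mm 8.694068469270741
```

View pics/ov16.png

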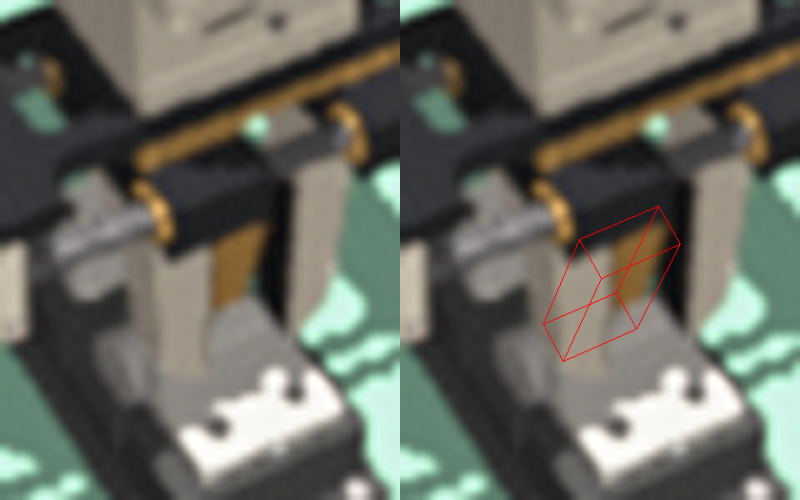

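Right lean is only about 0.22 rad and the force is low, so it hasn't reached the jaw again. Continuing.

```bash
python3 -m jog '{"linear":[[0,0.003,0.0003],[0,0.006,0.0005],[0,0.009,0.0005],[0,0.011,0.0005],[0,0.011,0.0005]],"twist":[0,0,0,0,0],"grip":[255,255,255,255,255]}' 30; python3 go.py .5557 -.1833 .07 .228; python3 - <<'E'
from jaw import *
from ov import *
p0=pickle.load(open("ps.pkl","rb"))
ps=[manip.capture(n) for n in("side","top")]; pickle.dump(ps,open("ps17.pkl","wb"))
draw(ps[0],[-.33],"pics/ov17.png",r0=225,h=75,w=60,k=7)
n=np.array([-np.sin(.228),np.cos(.228),0]); c=np.array([.5558,-.1832,.0])
for nm,pt in(("hole1",(305,285)),("hole2",(316,280))):
    s,m=jaw(p0[0],ps[0],pt,(2,2),n); a=proj(p0[0],c-n*.03+[0,0,.045]);b=proj(p0[0],c-n*.04+[0,0,.045]); d=b-a
    print("right",nm,s,round(m,2),"mm",10*(s@d)/(d@d))
E
```

```text
time_s: 30.1
ee_pos: [0.5637, -0.2216, 0.0633]
eef_rot: [-0.001, 0.994, 0.114, -0.001]
contact_force: [-0.3, 7.1, -2.6]
gripper_width: 0.0229
now [ 0.5637 -0.2216  0.0633] yaw 13.07 tilt 0.15 w 0.0229 F [-0.3  7.1 -2.6] t 30.1
linear [ 0.0009 -0.0392 -0.0067] twist 0.0
right hole1 [2.5   3.875] 0.81 mm 9.596457321512124
right hole2 [3.5  3.25] 0.84 mm 9.763210647259632
```

View pics/ov17.png

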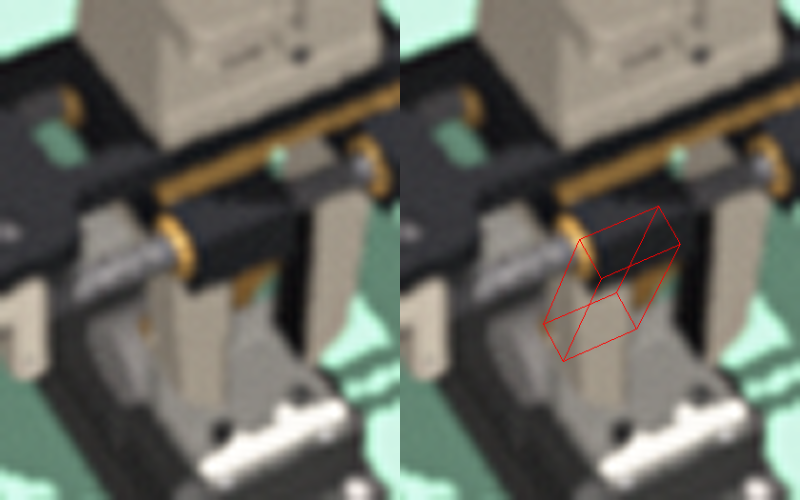

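```bash
python3 -m jog '{"linear":[[0,-0.002,-0.001],[0,-0.002,-0.001],[0,-0.002,-0.001],[0,-0.002,-0.002],[0,-0.012,-0.002],[0,-0.012,-0.002]],"twist":[0,0,0,0,0,0],"grip":[150,150,150,150,150,150]}' 30; python3 go.py .5557 -.1833 .07 .228; python3 - <<'E'
from jaw import *
from ov import *
p0=pickle.load(open("ps.pkl","rb"))
ps=[manip.capture(n) for n in("side","top")]; pickle.dump(ps,open("ps18.pkl","wb"))
draw(ps[0],[-.33],"pics/ov18.png",r0=225,h=75,w=60,k=7)
n=np.array([-np.sin(.228),np.cos(.228),0]); c=np.array([.5558,-.1832,.0])
for nm,pt in(("hole1",(305,285)),("hole2",(316,280))):
    s,m=jaw(p0[0],ps[0],pt,(2,2),n); a=proj(p0[0],c-n*.03+[0,0,.045]);b=proj(p0[0],c-n*.04+[0,0,.045]); d=b-a
    print("right",nm,s,round(m,2),"mm",10*(s@d)/(d@d))
E
```

```text
time_s: 30.8
ee_pos: [0.5613, -0.2096, 0.0662]
eef_rot: [-0.0, 0.993, 0.114, -0.0]
contact_force: [-0.5, -1.0, 0.4]
gripper_width: 0.0381
now [ 0.5613 -0.2096  0.0662] yaw 13.1 tilt 0.03 w 0.0381 F [-0.5 -1.   0.4] t 30.8
linear [ 0.0005 -0.0269 -0.0038] twist 0.04
right hole1 [3.125 4.375] 0.99 mm 11.204229065067452
right hole2 [3.375 4.25 ] 0.99 mm 11.298673568959176
```

View pics/ov18.png

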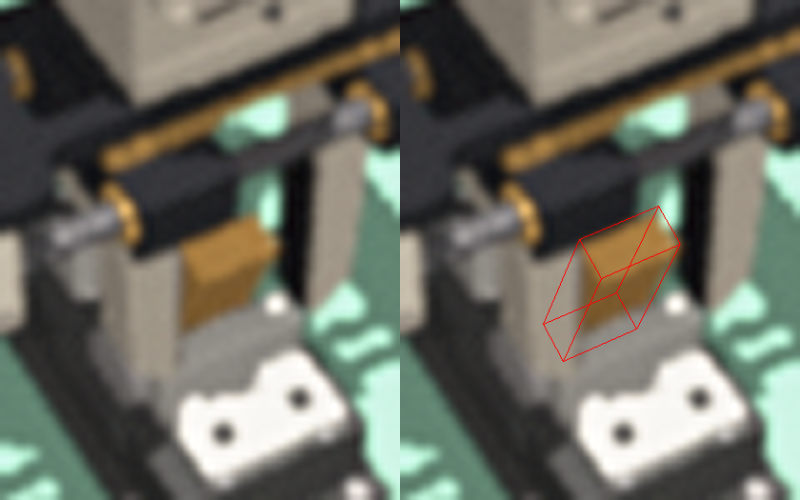

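Right jaw is now 11.2 mm out by its screw holes, which match at 0.99. Checking the left jaw in the top view.

```bash
python3 - <<'E'
from jaw import *
p0=pickle.load(open("ps.pkl","rb"));ps=pickle.load(open("ps18.pkl","rb"))
n=np.array([-np.sin(.228),np.cos(.228),0]); c=np.array([.5558,-.1832,.0])
o=[cv2.resize(p[1]["frame"][195:245,300:350],None,fx=8,fy=8,interpolation=cv2.INTER_CUBIC) for p in(p0,ps)]
cv2.imwrite("pics/lj2.png",np.hstack(o))
a=proj(p0[1],c+n*.03+[0,0,.045]);b=proj(p0[1],c+n*.04+[0,0,.045]); d=b-a
for pt in((327,214),(330,226)):
    for h in((2,2),(3,3)):
        s,m=jaw(p0[1],ps[1],pt,h,n); print("left",pt,s,round(m,2),10*(s@d)/(d@d))
E
```

```text
left (327, 214) [-5.625  1.125] 0.97 11.067488277767012
left (327, 214) [-5.625  1.125] 0.99 11.067488277767012
left (330, 226) [-5.5    1.125] 0.97 10.831149720734365
left (330, 226) [-5.625  1.125] 0.98 11.067488277767012
```

View pics/lj2.png

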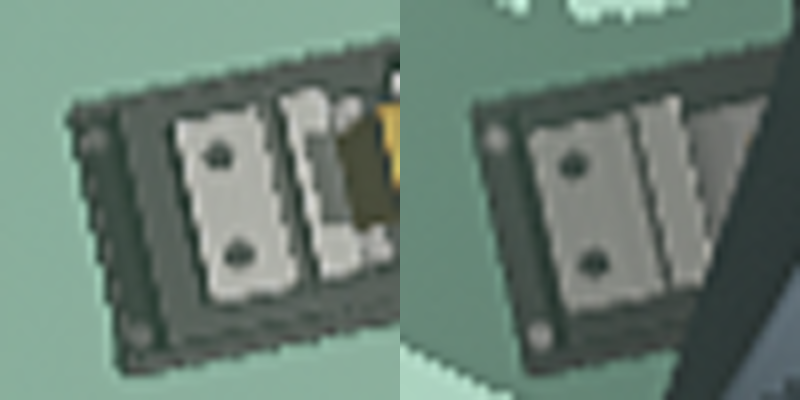

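Both jaws are out about 11 mm, more than the 9 mm needed. Regripping the tab centred, with a light grip, and bringing it upright along the arc.

```bash
python3 -m jog '{"linear":[[0,-0.006,0],[0,-0.006,0],[0,-0.006,0],[0,-0.006,0],[0,-0.006,0],[0,-0.006,0],[0,-0.006,0]],"twist":[0,0,0,0,0,0,0],"grip":[150,150,255,255,255,255,255]}' 10; python3 -m jog '{"linear":[[0,-0.003,-0.001],[0,-0.0057,-0.0017],[0,-0.0082,-0.0022],[0,-0.0107,-0.0026],[0,-0.0132,-0.0029],[0,-0.0157,-0.0032],[0,-0.0182,-0.0034],[0,-0.0207,-0.0034],[0,-0.0207,-0.0034],[0,-0.0207,-0.0034]],"twist":[0,0,0,0,0,0,0,0,0,0],"grip":[255,255,255,255,255,255,255,255,255,255]}'; python3 go.py .5557 -.1833 .07 .228; python3 - <<'E'
from ov import *
import pickle
ps=[manip.capture(n) for n in("side","top")]; pickle.dump(ps,open("ps19.pkl","wb"))
draw(ps[0],[0],"pics/ov19.png",r0=225,h=75,w=60,k=7)
E
```

```text
time_s: 31.6
ee_pos: [0.5603, -0.2049, 0.0663]
eef_rot: [0.0, 0.994, 0.114, 0.0]
contact_force: [-0.2, 0.5, -0.0]
gripper_width: 0.0241
time_s: 32.6
ee_pos: [0.5557, -0.1844, 0.0699]
eef_rot: [-0.0, 0.994, 0.114, 0.0]
contact_force: [0.7, -1.6, 4.2]
gripper_width: 0.024
now [ 0.5557 -0.1844  0.0699] yaw 13.07 tilt 0.02 w 0.024 F [ 0.7 -1.6  4.2] t 32.6
linear [ 0.0002 -0.0011 -0.0001] twist 0.0
```

View pics/ov19.png

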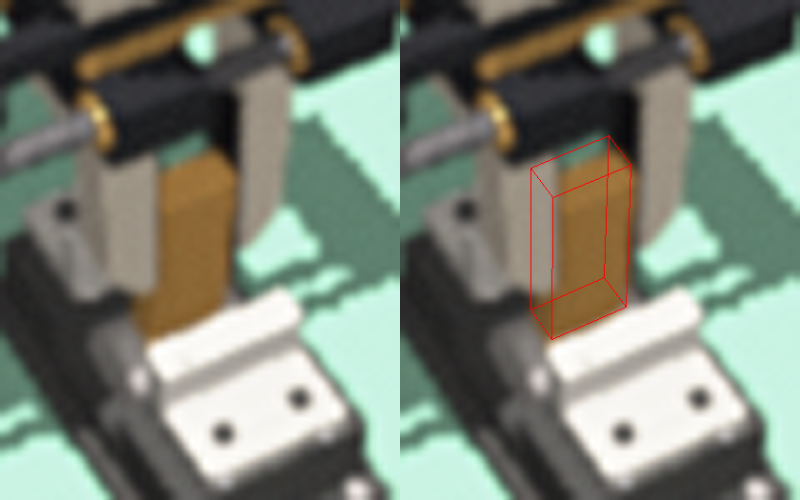

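```bash
python3 - <<'E'
from ov import *
import pickle
draw(pickle.load(open("ps19.pkl","rb"))[0],[-.05,-.1,-.15],"pics/ov19b.png",r0=238,h=45,w=30,k=9,c=(.5566,-.1832))
E
```

```text
(no output)
```

View pics/ov19b.png

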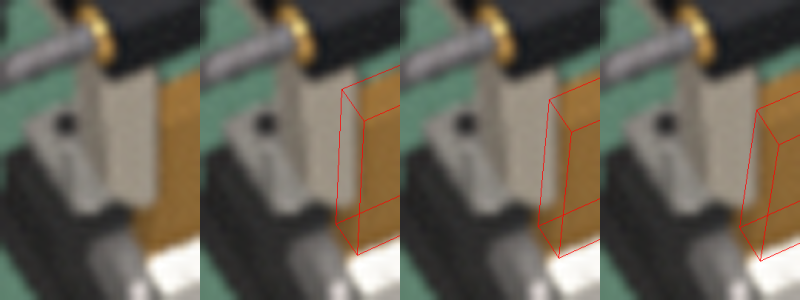

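Wrong crop window; redoing it wider.

```bash
python3 - <<'E'
from ov import *
import pickle
draw(pickle.load(open("ps19.pkl","rb"))[0],[-.03,-.08,-.13],"pics/ov19c.png",r0=238,h=45,w=30,c0=288,k=7,c=(.5566,-.1832))
E
```

```text
(no output)
```

View pics/ov19c.png

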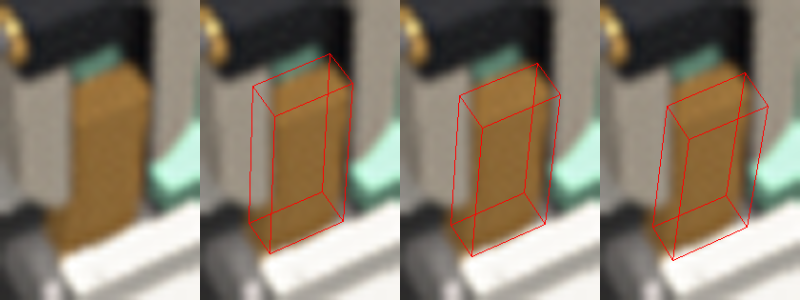

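```bash
python3 -m jog '{"linear":[[0,-0.0025,0],[0,-0.005,0],[0,-0.005,0],[0,-0.005,0]],"twist":[0,0,0,0],"grip":[255,255,255,255]}' 10; python3 go.py .5557 -.1833 .07 .228; python3 - <<'E'
from ov import *
import pickle
ps=[manip.capture(n) for n in("side","top")]; pickle.dump(ps,open("ps20.pkl","wb"))
draw(ps[0],[.05,0,-.05],"pics/ov20.png",r0=238,h=45,w=30,c0=288,k=7,c=(.5562,-.1832))
E
```

```text
time_s: 33.1
ee_pos: [0.5546, -0.1796, 0.0697]
eef_rot: [-0.0, 0.994, 0.114, 0.0]
contact_force: [0.8, -1.3, 4.8]
gripper_width: 0.0238
now [ 0.5546 -0.1796  0.0697] yaw 13.07 tilt 0.01 w 0.0238 F [ 0.8 -1.3  4.8] t 33.1
linear [ 0.0003  0.0038 -0.0003] twist 0.01
```

View pics/ov20.png

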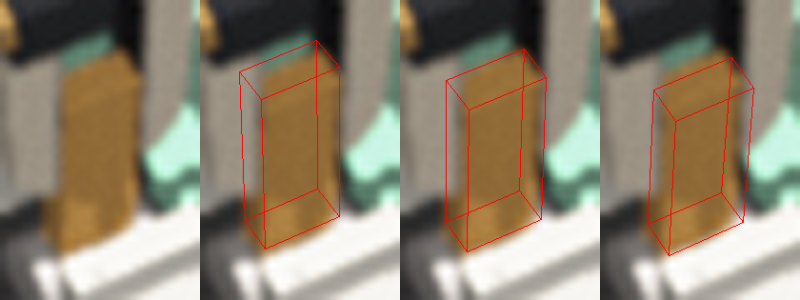

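The tab is within about 0.02 rad of upright. Firming the grip and lifting slowly, watching the force.

```bash
python3 -m jog '{"linear":[[0,0,0],[0,0,0],[0,0,-0.002],[0,0,-0.004],[0,0,-0.007],[0,0,-0.010],[0,0,-0.013],[0,0,-0.013]],"twist":[0,0,0,0,0,0,0,0],"grip":[255,255,255,255,255,255,255,255]}' 35; python3 go.py .5557 -.1833 .07 .228; python3 - <<'E'
from ov import *
import pickle
ps=[manip.capture(n) for n in("side","top")]; pickle.dump(ps,open("ps21.pkl","wb"))
draw(ps[0],[.05,0,-.05],"pics/ov21.png",r0=228,h=60,w=30,c0=288,k=7,c=(.5562,-.1832),dz=.013)
E
```

```text
time_s: 34.0
ee_pos: [0.5545, -0.1795, 0.0831]
eef_rot: [-0.0, 0.994, 0.114, 0.0]
contact_force: [-0.6, -0.9, -1.8]
gripper_width: 0.0237
now [ 0.5545 -0.1795  0.0831] yaw 13.06 tilt 0.03 w 0.0237 F [-0.6 -0.9 -1.8] t 34.0
linear [0.0003 0.004  0.0131] twist 0.0
```

View pics/ov21.png

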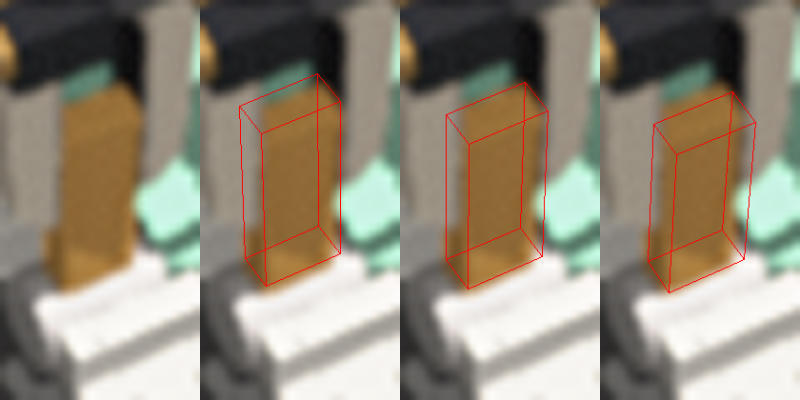

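```bash
python3 -m jog '{"linear":[[0,0,-0.005],[0,0,-0.010],[0,0,-0.016],[0,0,-0.022],[0,0,-0.028],[0,0,-0.034],[0,0,-0.040],[0,0,-0.046],[0,0,-0.051],[0,0,-0.053],[0,0,-0.053],[0,0,-0.053],[0,0,-0.053]],"twist":[0,0,0,0,0,0,0,0,0,0,0,0,0],"grip":[255,255,255,255,255,255,255,255,255,255,255,255,255]}' 35; python3 go.py .5557 -.1833 .07 .228; python3 - <<'E'
from ov import *
import pickle
ps=[manip.capture(n) for n in("side","top")]; pickle.dump(ps,open("ps22.pkl","wb"))
draw(ps[0],[0],"pics/ov22.png",r0=200,h=110,w=80,c0=265,k=5,c=(.5562,-.1832),dz=.066)
cv2.imwrite("pics/side22.png",ps[0]["frame"])
E
```

```text
time_s: 35.4
ee_pos: [0.5543, -0.1797, 0.1353]
eef_rot: [-0.0, 0.994, 0.114, -0.0]
contact_force: [-0.1, 0.2, -2.4]
gripper_width: 0.0235
now [ 0.5543 -0.1797  0.1353] yaw 13.07 tilt 0.03 w 0.0235 F [-0.1  0.2 -2.4] t 35.4
linear [0.0005 0.0038 0.0653] twist 0.01
```

View pics/ov22.png

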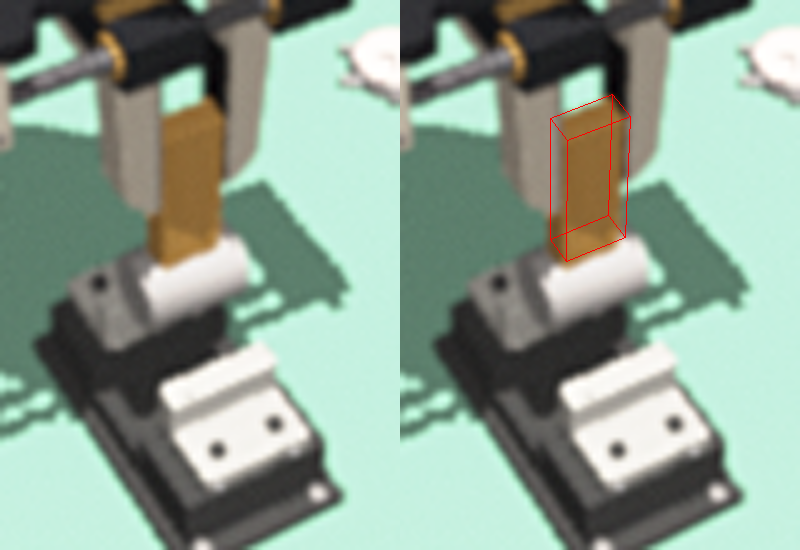

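View pics/side22.png

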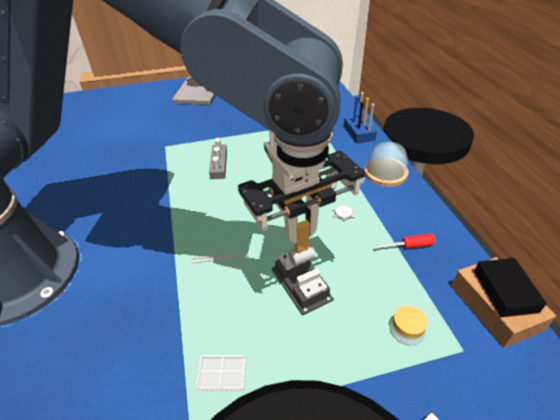

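```bash
python3 - <<'E'
from fit import *
import pickle
p=pickle.load(open("ps22.pkl","rb"))[0]
f=p["frame"].astype(float); r0,r1,c0,c1=215,262,290,318
g=f[r0:r1,c0:c1]; brass=np.clip((g[...,2]-g[...,0]-25)/40,0,1)
white=None
hy=.228;n=np.array([-np.sin(hy),np.cos(hy),0]);e=np.array([np.cos(hy),np.sin(hy),0]);S0=8
def pts(P,th,x,y,z,roll=0):
    yy=P[:,1]*np.cos(th)+P[:,2]*np.sin(th); zz=-P[:,1]*np.sin(th)+P[:,2]*np.cos(th)
    xx=P[:,0]*np.cos(roll)+zz*np.sin(roll); zz=-P[:,0]*np.sin(roll)+zz*np.cos(roll)
    return np.array([.5557,-.1833,.023])+(xx+x)[:,None]*e+(yy+y)[:,None]*n+(zz+z)[:,None]*[0,0,1]
tab=box(-.012,.012,-.006,.006,0,.080)
a=np.linspace(0,2*np.pi,40); bar=np.array([[x,.015*np.cos(t),.015*np.sin(t)] for x in(-.02,.02) for t in a])
# weight mask: ignore pixels of left finger region (left of visible finger edge)
W=np.ones_like(brass)
for r in range(r0,r1):
    if r<244: W[r-r0,:max(0,int(298.5-c0))]=0
def model(v):
    R=(r0,r1,c0,c1)
    T=render(p,[pts(tab,*v)],R);B=render(p,[pts(bar,*v)],R); return T*(1-B)
def cost(v): return (W*(model(v)-brass)**2).sum()+ (v[3]-.0655)**2/.002**2+(v[4]/.01)**2*.5
from scipy.optimize import minimize
for th0 in(-.06,0.,.06):
    x0=np.array([th0,0,0,.0655,0]);sim=np.vstack([x0]+[x0+d for d in np.diag([.04,.003,.003,.002,.01])])
    o=minimize(cost,x0,method="Nelder-Mead",options=dict(initial_simplex=sim,maxiter=600,xatol=1e-4,fatol=1e-3)); print(o.x,o.fun)
m=model(o.x); cv2.imwrite("pics/f22.png",cv2.resize((np.hstack([brass,W*brass,m,abs(m-brass)*W])*255).astype(np.uint8),None,fx=7,fy=7,interpolation=0))
E
```

```text
[ 0.1552 -0.0035 -0.0122  0.0655  0.0132] 25.168516657871603
[ 0.1532 -0.0035 -0.0126  0.066   0.0066] 25.489251304757143
[ 0.1626 -0.0036 -0.0121  0.0653  0.0224] 25.718141963837876
```

View pics/f22.png

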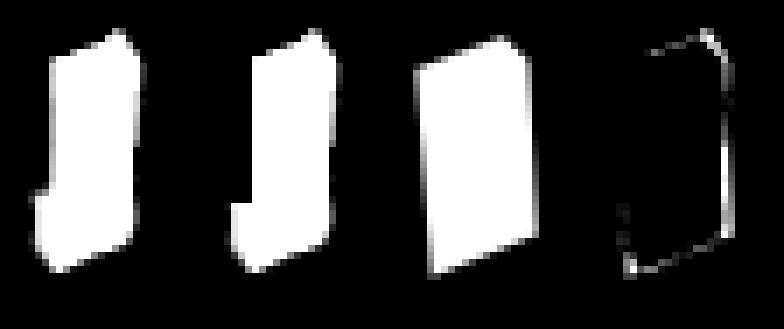

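```bash
python3 - <<'E'
from fit import *
import pickle
p=pickle.load(open("ps22.pkl","rb"))[0]
hy=.228;n=np.array([-np.sin(hy),np.cos(hy),0]);e=np.array([np.cos(hy),np.sin(hy),0])
tab=box(-.012,.012,-.006,.006,0.01,.080);a=np.linspace(0,2*np.pi,24)
E=[(i,j) for i in range(8) for j in range(i) if bin(i^j).count("1")==1]
def T(P,th,x,y,z):
    yy=P[:,1]*np.cos(th)+P[:,2]*np.sin(th); zz=-P[:,1]*np.sin(th)+P[:,2]*np.cos(th)
    return np.array([.5557,-.1833,.023])+(P[:,0]+x)[:,None]*e+(yy+y)[:,None]*n+(zz+z)[:,None]*[0,0,1]
r0,c0,k=212,282,9;f=cv2.resize(p["frame"][r0:r0+55,c0:c0+42],None,fx=k,fy=k,interpolation=cv2.INTER_CUBIC);g=[f]
G=lambda P:np.array([(proj(p,q)+.5-[c0,r0])*k for q in P]).round().astype(int)
for th in(.08,0,-.08):
    q=f.copy();uv=G(T(tab,th,-.001,0.0,.0655))
    for i,j in E: cv2.line(q,tuple(map(int,uv[i])),tuple(map(int,uv[j])),(0,0,255),1)
    for x in(-.02,.02): cv2.polylines(q,[G(T(np.array([[x,.015*np.cos(t),.015*np.sin(t)] for t in a]),th,-.001,0,.0655))],True,(255,0,0),1)
    g.append(q)
o=np.vstack([np.hstack(g[:2]),np.hstack(g[2:])]);s=600/o.shape[0];cv2.imwrite("pics/ov22b.png",cv2.resize(o,None,fx=s,fy=s,interpolation=cv2.INTER_AREA))
E
```

```text
(no output)
```

View pics/ov22b.png

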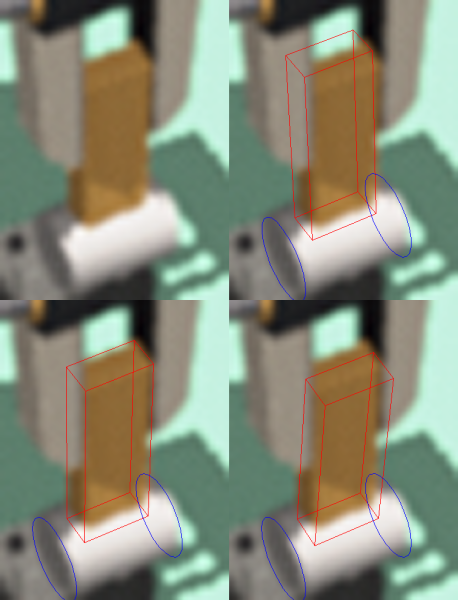

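The block hangs within about 0.02 rad of upright. The bar overlay fits with its underside at about 73 mm, 14 mm above the jaws and clear of them. Handing in.

```bash
python3 -c "
from bench import manip
s=manip.observe();print(s['time_s'],s['contact_force'],abs(s['qvel']).max() if hasattr(s['qvel'],'max') else max(map(abs,s['qvel'])))
print(manip.sign_off())"
```

```text
35.5 [ 0.3846927  -0.60480059 -2.34799263] 0.0018113494725407187
the job is handed in; nothing more can be done
None
```

I handed the job in at 35.5 s. The arm was still and holding the block just above the holder; sign-off gives no verdict.

**Plungers:** Both stand in their own racks. I pushed each to the bottom with about 13–17 N and let it go. The pictures afterwards showed them in line with their neighbours. In the last picture the arm hid the long rack, so that plunger was last seen before I moved to the block.

**Jaws:** The first rock, left then right, opened them only about 7 mm (left) and 9 mm (right), because the tab crept in the pads. I rocked it to each side again with a firmer grip, letting go and regripping the tab while it leaned on each jaw. Both jaws then measured about 11 mm out, against the 9 mm needed.

**Block:** It came straight up without binding; the wrist carried only its weight, about 2.4 N. At the end its foot was about 14 mm above the jaws, touching nothing but the gripper. By eye from the overlay it was within about 0.02 rad of upright. A separate numerical fit of the tilt gave about 0.16 rad, but it was poorly constrained and didn't match the visible tab edge, so I went with the overlay.

**Other items:** I moved nothing else on the bench on purpose, but I did not check each item's position afterwards.

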